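Load the autoclave caddy after a fermentation run

TASK

Load the used ware into the grey autoclave caddy: the amber bottle with the red cap goes on the yellow pad, the clear bottle with the red cap on the green pad, and the wide steel beaker on the white pad with the narrow steel beaker standing inside it. Keep everything upright and set it down rather than dropping it. Leave the two blue-capped bottles and the orange plastic beaker standing where they are.

Things in the scene. Friction and masses are not known exactly. Their poses are not given: they have to be found in the camera images.
- pad_yellow: Yellow pad, 80 x 80 x 2 mm, fixed on the floor of one cell of the grey caddy, at the cell's centre. Origin: centre of its underside, 4 mm above the bench; things stand on its top, 6 mm above the bench. x runs along the caddy's row of cells, y across. For the red-capped amber bottle. Which pad is in which cell changes.
- pad_green: Green pad, 80 x 80 x 2 mm, fixed on the floor of one cell of the grey caddy, at the cell's centre. Origin: centre of its underside, 4 mm above the bench; things stand on its top, 6 mm above the bench. x runs along the caddy's row of cells, y across. For the red-capped clear bottle. Caddy: fixed, 280 x 96 mm, three cells in a row at 92 mm pitch, each 88 x 88 mm inside.
- pad_white: White pad, 80 x 80 x 2 mm, fixed on the floor of one cell of the grey caddy, at the cell's centre. Origin: centre of its underside, 4 mm above the bench; things stand on its top, 6 mm above the bench. x runs along the caddy's row of cells, y across. For the nested steel beakers. Caddy walls and dividers are 4 mm thick, their tops 29 mm above the bench.
- bottle_amber_red: Amber glass bottle with a RED cap, to be loaded. Glass body 62 mm in diameter to 58 mm height with white paper band, shoulder narrowing to a 32 mm neck at 74 mm, screw cap 40 mm in diameter (lower lip 43 mm) from 82 mm to the top at 112 mm; grip it by the cap, which does not turn. 110 to 225 g. Origin: centre of the underside, z up.
- bottle_clear_red: Clear glass bottle with a RED cap, to be loaded. Glass body 62 mm in diameter to 58 mm height with white paper band, shoulder narrowing to a 32 mm neck at 74 mm, screw cap 40 mm in diameter (lower lip 43 mm) from 82 mm to the top at 112 mm; grip it by the cap, which does not turn. 110 to 225 g. Origin: centre of the underside, z up.
- bottle_amber_blue: Amber glass bottle with a BLUE cap, a look-alike that stays. Glass body 62 mm in diameter to 58 mm height with white paper band, shoulder narrowing to a 32 mm neck at 74 mm, screw cap 40 mm in diameter (lower lip 43 mm) from 82 mm to the top at 112 mm; grip it by the cap, which does not turn. 110 to 225 g. Origin: centre of the underside, z up.
- bottle_clear_blue: Clear glass bottle with a BLUE cap, a look-alike that stays. Glass body 62 mm in diameter to 58 mm height with white paper band, shoulder narrowing to a 32 mm neck at 74 mm, screw cap 40 mm in diameter (lower lip 43 mm) from 82 mm to the top at 112 mm; grip it by the cap, which does not turn. 110 to 225 g. Origin: centre of the underside, z up.
- beaker_large: Wide, low stainless-steel beaker, open at the top: outside diameter 66 mm, height 60 mm, wall 3 mm (inside diameter 60 mm), base 4 mm thick. About 150 g. Straight sides, gripped across its outside. Origin at the centre of the underside, z up.
- beaker_small: Narrow, tall stainless-steel beaker, open at the top: outside diameter 44 mm, height 105 mm, wall 3 mm, base 4 mm. About 120 g. Standing inside the wide beaker it rises 49 mm above that one's rim, so it is gripped across its outside near the top. Origin at the centre of the underside, z up.
- beaker_plastic: Orange plastic beaker of the same size and shape as the narrow steel one (44 mm in diameter, 105 mm high), a look-alike that stays. Origin at the centre of the underside, z up.
Things that resemble listed ones, but are neither listed nor needed, are in the scene too. There is more than one size of the pad_yellow; the job needs the larger. Several things have the shape of the pad_green; the one meant has the colours described above.

How it is judged:
By the outcome, as a careful person would: the job done as asked, in the order asked, and still so for the second after the job is handed in, with the robot touching nothing.
It also fails if it takes over 99 s, if anything falls off the work surface, if the arm or the gripper's body presses on something with over 40 N, if the wrist force passes 120 N, or if a joint passes its speed limit or range.

ROBOT

A 6-joint arm with a two-finger parallel gripper is mounted at the origin on the work surface. World frame = base frame: x ahead of the robot, y to its left, z up, the work surface at z = 0. Lengths are in m, angles in rad, forces in N, time in s.
With the tool pointing down it reaches from about 0.35 to 0.85 m from the base axis. Payload 8.1 kg.
Tool frame: the origin (TCP) lies on the centre line of the jaws, within the pads' length; the fingertips stand 11 mm ahead of it and the grasp point (between the pads) lies 8 mm behind it (tip_reach is the z of the fingertips in the tool frame, in m); z points along the fingers, y is the direction in which the jaws open and shut (so a half turn about z gives the same grasp; the last joint's range is limited). The gripper opens to 93 mm and grips with 3 to 60 N. Pads are 15 mm wide; open, the fingers measure 128 mm over their backs; the gripper's body (75 mm by 188 mm) begins 65 mm behind the grasp point.
Start: joints at [1.069, 0.13, 1.488, -0, 1.523, -0.085], TCP at [0.243, 0.549, 0.205] pointing down, gripper open.
Joint ranges: [-2.96, 2.96], [-0.89, 2.26], [0.02, 2.5], [-1.34, 4.48], [0, 2.73], [-2.66, 2.66]. Speed limits (rad/s): [2.39, 2.39, 2.79, 3.14, 3.14, 3.14].

INTERFACE

Orientations are given as a rotation vector (axis times angle).
In Python, from plant import read_state, read_camera, camera_params, close_job, silhouettes, tip_of, tip_reach gives the robot as it stands.
- The arm moves only by the shell command python3 -m creep 'ROWS' [FORCE]. ROWS is JSON, a list of rows, each a list of 5 numbers: the shift along the tool's x, y, z in m, then the turn about the tool's z in rad, then the closure in counts, from 0 (fully open) to 255 (shut). In form: [[dx, dy, dz, twist, gripper], ...]. A call has 1 to 12 rows; each row shifts and turns the commanded pose from where the row before left it, along the tool's axes as they then stand; what a row does not reach is not made up. A row lasts 1/12 s, in which the tool goes at most 41.7 mm and 7.16 degrees, less where a joint would pass 70% of its speed; a pose out of reach is approached as far as the arm can. A call is refused whole if a number of a shift passes 0.0417 or a number of a turn 0.125, either way. A call with a gripper value outside its range is refused whole. The fingers move at their own pace and stop on an object; FORCE is the grip in N (left out, the last holds). Time passes only in rows, so rows that do not move let the fingers close. It gives the time, the measured TCP pose, the force and the opening at its end, in the units of the state.
- read_state(): the state, without advancing time (a new reading comes with each control period).
- read_camera(name): name is "scene" or "top" or "wrist"; returns the picture (420x560x3 uint8, red, green, blue); there is no depth.
- camera_params(name): a dict with "fov_y" (degrees; the focal length in pixels is half the picture's height over the tangent of half this angle, whatever the lens; pixels are square), "cx", "cy" (the principal point, pixels), "position" and "rotation" of the camera in the world. Camera axes: x right, y down, z forward; pixel columns grow to the right and rows downward; lengths in m; the calibration is good to about 2 mm. A picture is of the moment at which its call begins: read the wrist's pose just before it. camera_params takes no time and is no camera call; for the wrist camera it gives the pose at the moment of the call.
- close_job(): hands the job in, once; it reports no verdict.
Trained networks look in the newest picture that a camera, given by its name, has taken for a name from the list of things; names that differ only in an ending like _2 or _b are one class to them, and where a whole thing is asked for, a point or a joint stands for the part that bears it (a point fixed in the world has none). Each returns a list of dicts, best first, with "confidence" (0 to 1); they miss things now and then, are a little off and sometimes report something else, mostly with a low value. They report only what shows in the picture. A call takes as long as a camera call. They do not tell look-alikes from the thing itself.
- silhouettes(camera, query): "region" (420x560 bool, what is visible of it) and "pixel" ([column, row] in pixels, amid what is visible of it).
- tip_of(camera, query): "pixel" ([column, row] in pixels: a listed point, or the origin of a listed thing).
The state is a dict: "t": time; "q": joint angles; "dq": joint speeds; "joint_torque": joint torques, N m; "tool_pos": TCP position; "orientation": TCP orientation; "force": force on the tool from outside, world axes, zero at the start; "wrist_torque": the same for the moment, N m; "opening": finger opening in m.
Only numpy, scipy, OpenCV 4.12 (cv2) and the standard library are available. Lean on these libraries where they do the work, as an engineer would, in place of code of your own. Each camera call takes 0.05 s, during which the arm holds its last target.

## Working session

There is one attempt and no reset: what is moved stays moved. The work goes in short steps, Python scripts to look and compute and a shell command to move; the robot and the scene stay as the last step left them, time stands still between calls to the robot, and variables do not carry over. Pictures are saved under pics/ and viewed, and the job is handed in when it is done.

```bash
ls; mkdir -p pics
python3 - <<'E'
from plant import *
import cv2
print(read_state())
for n in ("scene","top","wrist"):
    im=read_camera(n); cv2.imwrite(f"pics/{n}0.png",im[:,:,::-1]); print(n,camera_params(n))
E
```

```text
pics
{'t': 0.0, 'q': array([ 1.06860525e+00,  1.31172784e-01,  1.48929424e+00,  1.41523413e-05,
        1.52305366e+00, -8.54246677e-02]), 'dq': array([-9.35395020e-05,  2.01505663e-03, -1.71626162e-04, -1.98444080e-04,
       -1.50145933e-03,  2.81155906e-04]), 'joint_torque': array([ 1.03999020e-03, -5.59808135e+01, -4.91774869e+01,  7.68421311e-02,
        3.52886994e-02, -2.43086952e-04]), 'tool_pos': array([0.24256882, 0.54809575, 0.20397237]), 'orientation': array([-6.49809979e-01, -3.07306851e+00,  2.89181407e-03]), 'force': array([-0.3053531 , -0.07378188, -0.02672684]), 'wrist_torque': array([0.00299986, 0.00554608, 0.00014664]), 'opening': 0.09263675534094054}
scene {'fov_y': 53.52302796545414, 'cx': 277.53159085900495, 'cy': 207.9794849844485, 'position': array([ 1.10706331, -0.24096364,  0.73872228]), 'rotation': array([-2.08805377, -1.4567619 ,  0.50262982])}
top {'fov_y': 55.82094467186476, 'cx': 281.5903992041163, 'cy': 211.47640933239876, 'position': array([ 0.50991349, -0.05879052,  0.83870629]), 'rotation': array([-2.193807  ,  2.12925247, -0.15006174])}
wrist {'fov_y': 71.83656766302937, 'cx': 279.6520683509994, 'cy': 207.81398445875632, 'position': array([0.17331711, 0.57882269, 0.38371432]), 'rotation': array([2.43221401, 1.58357111, 0.21769623])}
```

View pics/top0.png

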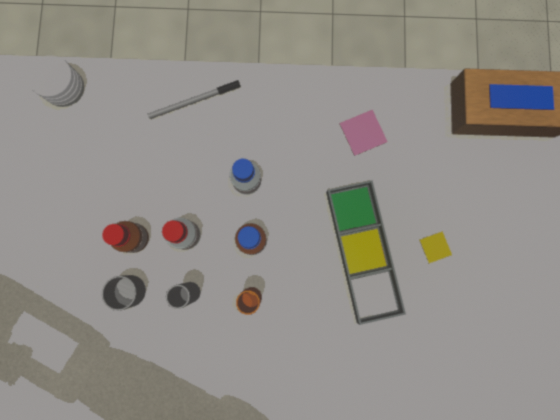

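View pics/scene0.png

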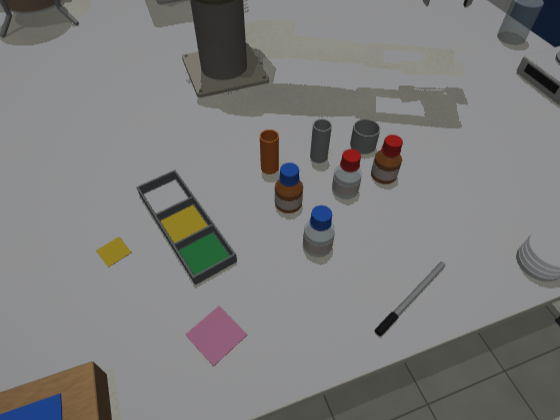

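View pics/wrist0.png

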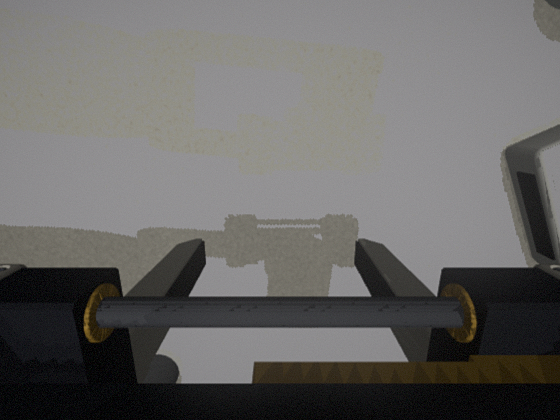

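```bash
cat > h.py <<'E'
import numpy as np, cv2
from scipy.optimize import minimize
from plant import *
def cam(n):
    p=camera_params(n); f=210/np.tan(np.radians(p["fov_y"])/2)
    return dict(f=f,cx=p["cx"],cy=p["cy"],C=np.array(p["position"]),R=cv2.Rodrigues(np.array(p["rotation"]))[0])
def proj(c,P):
    q=(np.atleast_2d(P)-c["C"])@c["R"]
    return np.c_[c["cx"]+c["f"]*q[:,0]/q[:,2], c["cy"]+c["f"]*q[:,1]/q[:,2]]
def ray(c,px,z):
    d=c["R"]@np.array([(px[0]-c["cx"])/c["f"],(px[1]-c["cy"])/c["f"],1])
    return c["C"]+d*(z-c["C"][2])/d[2]
PROF={"bottle":[[(.031,0),(.031,.058)],[(.031,.058),(.016,.074)],[(.016,.074),(.016,.082)],[(.0215,.082),(.0215,.086)],[(.02,.086),(.02,.112)]],
"large":[[(.033,0),(.033,.06)]],"small":[[(.022,0),(.022,.105)]],"cap":[[(.0215,.082),(.0215,.086)],[(.02,.086),(.02,.112)]]}
T=np.linspace(0,2*np.pi,40)
def render(c,kind,x,y,z0=0,s=4):
    m=np.zeros((420*s,560*s),np.uint8)
    for seg in PROF[kind]:
        P=np.concatenate([np.c_[x+r*np.cos(T),y+r*np.sin(T),0*T+z+z0] for r,z in seg])
        h=cv2.convexHull(((proj(c,P)+.5)*s).astype(np.float32)).astype(np.int32)
        cv2.fillConvexPoly(m,h,1)
    return cv2.resize(m.astype(np.float32),(560,420),interpolation=cv2.INTER_AREA)
def fit(obs,kind,x0,z0=0):
    def cost(p):
        t=0
        for c,reg in obs:
            m=render(c,kind,p[0],p[1],z0); t+=1-np.minimum(m,reg).sum()/np.maximum(m,reg).sum()
        return t/len(obs)
    r=minimize(cost,x0,method="Nelder-Mead",options=dict(initial_simplex=np.array([x0,[x0[0]+.01,x0[1]],[x0[0],x0[1]+.01]]),xatol=2e-4,fatol=1e-4))
    return r.x,r.fun
E
cat > m1.py <<'E'
from h import *
import sys
ims={}
D={}
for n in ("top","scene"):
    c=cam(n); read_camera(n)
    for q in ["bottle_amber_red","bottle_clear_red","bottle_amber_blue","bottle_clear_blue","beaker_large","beaker_small","beaker_plastic","pad_yellow","pad_green","pad_white"]:
        for d in silhouettes(n,q):
            reg=d["region"].astype(np.float32)
            if d["confidence"]<.3: continue
            kind="bottle" if "bottle" in q else "large" if "large" in q else "small" if "beaker" in q else None
            s=f"{n} {q} c={d['confidence']:.2f} px={np.round(d['pixel'])} n={reg.sum():.0f}"
            if kind:
                x0=ray(c,d["pixel"],.05)[:2]; x,f=fit([(c,reg)],kind,x0); s+=f" xy={np.round(x,4)} cost={f:.2f}"
            else:
                cnt=max(cv2.findContours(reg.astype(np.uint8),0,2)[0],key=len)
                P=np.array([ray(c,p,.006 )[:2] for p in cnt[:,0].astype(float)],np.float32)
                (ctr,sz,a)=cv2.minAreaRect(P); s+=f" rect={np.round(ctr,4)} {np.round(sz,3)} ang={a:.1f}"
            print(s)
E
python3 m1.py
```

```text
top bottle_amber_red c=0.86 px=[126. 236.] n=1201 xy=[0.5518 0.2414] cost=0.04
top bottle_clear_red c=0.68 px=[183. 234.] n=965 xy=[0.5611 0.1327] cost=0.04
top bottle_amber_blue c=0.84 px=[248. 241.] n=826 xy=[ 0.5535 -0.0061] cost=0.04
top bottle_clear_blue c=0.58 px=[247. 178.] n=869 xy=[0.6824 0.0103] cost=0.06
top bottle_clear_blue c=0.46 px=[181. 297.] n=662 xy=[0.4418 0.1174] cost=0.36
top beaker_large c=0.82 px=[125. 293.] n=1238 xy=[0.4419 0.2419] cost=0.05
top beaker_small c=0.93 px=[181. 298.] n=673 xy=[0.4426 0.1183] cost=0.08
top beaker_plastic c=0.95 px=[248. 300.] n=567 xy=[ 0.4364 -0.0098] cost=0.05
top pad_yellow c=0.88 px=[432. 244.] n=672 rect=[ 0.5506 -0.3933] [0.054 0.056] ang=20.1
top pad_yellow c=0.86 px=[359. 253.] n=1483 rect=[ 0.5375 -0.2406] [0.082 0.081] ang=14.2
top pad_green c=0.86 px=[354. 206.] n=1418 rect=[ 0.6279 -0.2183] [0.081 0.081] ang=14.8
top pad_green c=0.62 px=[364. 133.] n=1302 rect=[ 0.795  -0.2393] [0.081 0.081] ang=26.1
top pad_white c=0.93 px=[373. 293.] n=1431 rect=[ 0.4494 -0.2639] [0.079 0.08 ] ang=14.2
scene bottle_amber_red c=0.57 p
[... 453 characters left out ...]
e beaker_plastic c=0.89 px=[267. 154.] n=807 xy=[ 0.4339 -0.0113] cost=0.04
scene beaker_plastic c=0.44 px=[203. 252.] n=1137 xy=[ 0.6641 -0.2322] cost=0.52
scene pad_yellow c=0.96 px=[186. 220.] n=984 rect=[ 0.5322 -0.2458] [0.073 0.081] ang=14.1
scene pad_yellow c=0.89 px=[112. 250.] n=544 rect=[ 0.5523 -0.3975] [0.054 0.053] ang=21.9
scene pad_yellow c=0.36 px=[285. 190.] n=1124 rect=[0.5105 0.0092] [0.062 0.153] ang=67.7
scene pad_green c=0.94 px=[216. 330.] n=1957 rect=[ 0.7985 -0.2449] [0.083 0.081] ang=24.2
scene pad_green c=0.81 px=[203. 252.] n=1118 rect=[ 0.6212 -0.2229] [0.073 0.08 ] ang=13.6
scene pad_white c=0.83 px=[167. 194.] n=783 rect=[ 0.4412 -0.2675] [0.068 0.083] ang=11.4
```

```bash
cat >> h.py <<'E'
def go(p,yaw=None):
    s=read_state(); R=cv2.Rodrigues(np.array(s["orientation"]))[0]
    d=R.T@(np.array(p)-s["tool_pos"]); y=np.degrees(np.arctan2(R[1,1],R[0,1]))
    print("pos",s["tool_pos"].round(4),"t",round(s["t"],2),"open",round(s["opening"],4),"F",s["force"].round(1),"jaw deg",y.round(1),"delta tool mm",(d*1000).round(1), "tilt",R[:2,2].round(4))
    if yaw is not None: print("twist rad",np.radians((y-yaw+90)%180-90).round(3))
E
python3 - <<'E'
from h import *
go([.551,.240,.25],104.3)
im=cv2.imread("pics/top0.png"); a=cv2.resize(im[150:320,90:270],None,fx=3.2,fy=3.2,interpolation=3)[:560]
b=cv2.imread("pics/scene0.png")[110:260,130:420]; b=cv2.resize(b,None,fx=2.7,fy=2.7,interpolation=3)
cv2.imwrite("pics/crop1.png",a); cv2.imwrite("pics/crop2.png",b)
E
```

```text
pos [0.2429 0.5487 0.205 ] t 1.25 open 0.0926 F [-0.3 -0.7 -0.2] jaw deg 66.1 delta tool mm [-406.7 -157.5  -45. ] tilt [0. 0.]
twist rad -0.666
```

View pics/crop1.png

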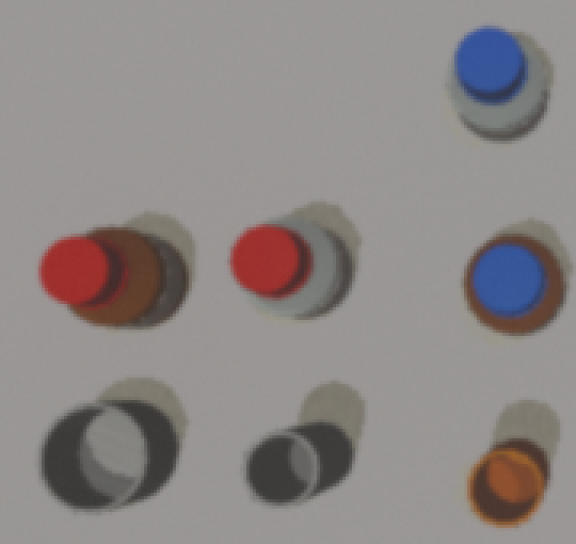

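View pics/crop2.png

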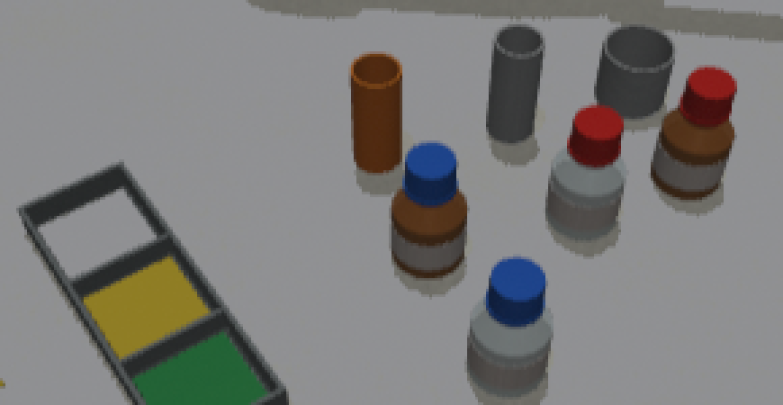

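Candidates in the top view:
- Amber bottles: red cap (126,236) is the one to load. Blue cap (248,241) stays.
- Clear bottles: red cap (183,234) is the one to load. Blue cap (247,178) stays.
- Beakers: wide steel (125,293) and narrow steel (181,298) are to be loaded. Orange (248,300) stays.
- Pads: large yellow (359,253) in the caddy, not the loose small one (432,244). Green (354,206) in the caddy, not the pink sheet (364,133). White is at (373,293).

The crops confirm these choices, so I'm moving now.

```bash
python3 -m creep '[[0,0,-0.0075,-0.111,0],[0,0,-0.0075,-0.111,0],[0,0,-0.0075,-0.111,0],[0,0,-0.0075,-0.111,0],[0,0,-0.0075,-0.111,0],[0,0,-0.0075,-0.111,0]]' 25
python3 -m creep '[[-0.0185,-0.0313,0,0,0],[-0.0185,-0.0313,0,0,0],[-0.0185,-0.0313,0,0,0],[-0.0185,-0.0313,0,0,0],[-0.0185,-0.0313,0,0,0],[-0.0185,-0.0313,0,0,0],[-0.0185,-0.0313,0,0,0],[-0.0185,-0.0313,0,0,0],[-0.0185,-0.0313,0,0,0],[-0.0185,-0.0313,0,0,0],[-0.0185,-0.0313,0,0,0],[-0.0185,-0.0313,0,0,0]]'
python3 -m creep '[[0,0,0,0,0],[0,0,0,0,0]]'
cat > w.py <<'E'
from h import *
import sys
go([.551,.240,.099],104.3)
c=cam("wrist"); im=read_camera("wrist")
print(proj(c,[[.551,.24,.112],[.56,.132,.112]]).round(1))
cv2.imwrite("pics/"+sys.argv[1],im[:,:,::-1])
E
python3 w.py w1.png
```

```text
t: 1.75
tool_pos: [0.2429, 0.5486, 0.2504]
orientation: [-0.399, 3.116, -0.0]
force: [0.5, -0.3, -0.1]
opening: 0.0932
t: 2.75
tool_pos: [0.5517, 0.2379, 0.2502]
orientation: [-0.39, 3.117, 0.0]
force: [0.8, 0.4, -0.5]
opening: 0.093
t: 2.92
tool_pos: [0.5516, 0.2378, 0.2497]
orientation: [0.385, -3.117, 0.0]
force: [-0.7, 0.2, -0.2]
opening: 0.0931
pos [0.5516 0.2378 0.2497] t 2.92 open 0.0931 F [-0.7  0.2 -0.2] jaw deg 104.1 delta tool mm [ -0.    2.3 150.7] tilt [-0.0006 -0.0001]
twist rad -0.004
[[281.8 196.2]
 [185.3 180.7]]
```

View pics/w1.png

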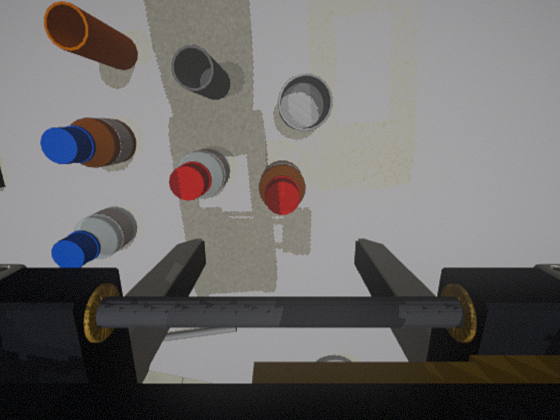

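The wrist view shows the amber red cap at about (282,196), as predicted. Descending on it.

```bash
python3 -m creep '[[0,0.0023,0.03,0,0],[0,0,0.035,0,0],[0,0,0.035,0,0],[0,0,0.03,0,0],[0,0,0.0205,0,0],[0,0,0,0,0]]' 
python3 -m creep '[[0,0,0,0,255],[0,0,0,0,255],[0,0,0,0,255],[0,0,0,0,255],[0,0,0,0,255],[0,0,0,0,255],[0,0,0,0,255],[0,0,0,0,255]]' 30
python3 w.py w2.png
```

```text
t: 3.47
tool_pos: [0.5452, 0.2419, 0.0936]
orientation: [0.392, -3.108, 0.002]
force: [-0.6, -0.2, -0.9]
opening: 0.0932
t: 4.13
tool_pos: [0.5502, 0.2416, 0.0998]
orientation: [-0.39, 3.117, 0.0]
force: [1.3, -0.1, -0.6]
opening: 0.0445
pos [0.5502 0.2416 0.0998] t 4.13 open 0.0445 F [ 1.3 -0.1 -0.6] jaw deg 104.3 delta tool mm [-0.4 -1.7  0.8] tilt [0.0003 0.0001]
twist rad -0.001
[[277.  252.4]
 [101.6 225.4]]
```

View pics/w2.png

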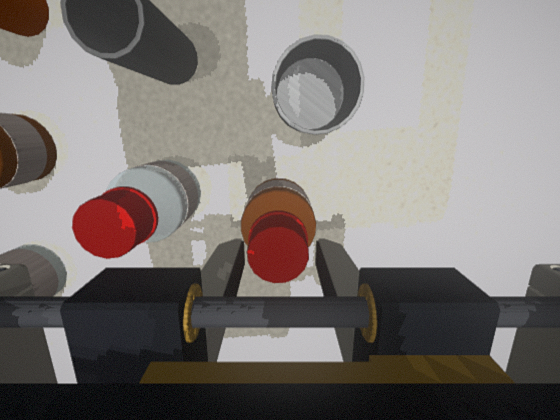

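```bash
python3 -m creep '[[0,0,0,0,255],[0,0,0,0,255],[0,0,0,0,255]]'
python3 -m creep '[[0,0,-0.005,0,255],[0,0,-0.01,0,255],[0,0,-0.01,0,255]]'; python3 w.py w3.png
```

```text
t: 4.43
tool_pos: [0.55, 0.2416, 0.0994]
orientation: [0.39, -3.117, 0.0]
force: [-1.0, 0.3, -0.1]
opening: 0.0203
t: 4.68
tool_pos: [0.5499, 0.2416, 0.1253]
orientation: [0.39, -3.117, 0.0]
force: [0.3, 0.3, 0.1]
opening: 0.0018
pos [0.5499 0.2416 0.1253] t 4.68 open 0.0018 F [0.3 0.3 0.1] jaw deg 104.3 delta tool mm [-0.7 -1.8 26.3] tilt [-0.0006 -0.0002]
twist rad -0.0
[[277.2 237.8]
 [123.3 213.7]]
```

View pics/w3.png

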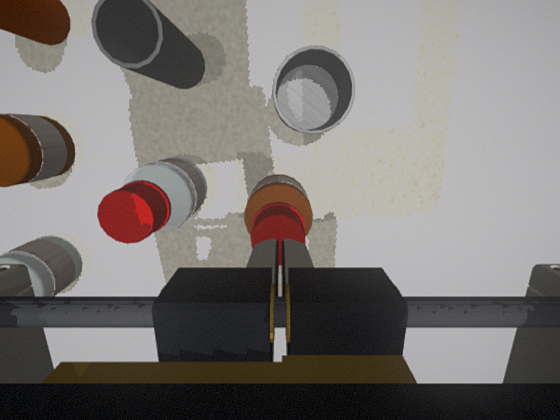

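Run:
```python
from h import *
print("tip_reach",tip_reach if not callable(tip_reach) else tip_reach())
s=read_state(); R=cv2.Rodrigues(np.array(s["orientation"]))[0]; c=cam("wrist")
for z in (.011,0,-.008): print(z,proj(c,s["tool_pos"]+R[:,2]*z).round(1))
print("cam in tool",R.T@(c["C"]-s["tool_pos"])); print(R.T@c["R"])
for n in("scene","top"):
    im=read_camera(n); print(proj(cam(n),[s["tool_pos"],[.551,.24,.112]]))
    cv2.imwrite(f"pics/{n}1.png",im[:,:,::-1])
    p=proj(cam(n),s["tool_pos"])[0].astype(int); y,x=max(p[1]-60,0),max(p[0]-80,0)
    cv2.imwrite(f"pics/{n}1c.png",cv2.resize(im[y:y+120,x:x+160,::-1],None,fx=4,fy=4,interpolation=3)); print(x,y)
```

```text
tip_reach 0.011
0.011 [[279.7 238.1]]
0 [[279.7 244.2]]
-0.008 [[279.7 249.1]]
cam in tool [ 7.59316923e-02 -3.67436928e-05 -1.79476172e-01]
[[ 6.13936705e-05 -9.62329457e-01 -2.71886028e-01]
 [ 9.99999988e-01  9.76903626e-05 -1.19964398e-04]
 [ 1.42005919e-04 -2.71886018e-01  9.62329451e-01]]
[[396.69357884 133.70462212]
 [394.02769238 139.43718497]]
316 73
[[107.92348178 233.33955621]
 [112.87052483 234.29926632]]
27 173
```

View pics/scene1c.png

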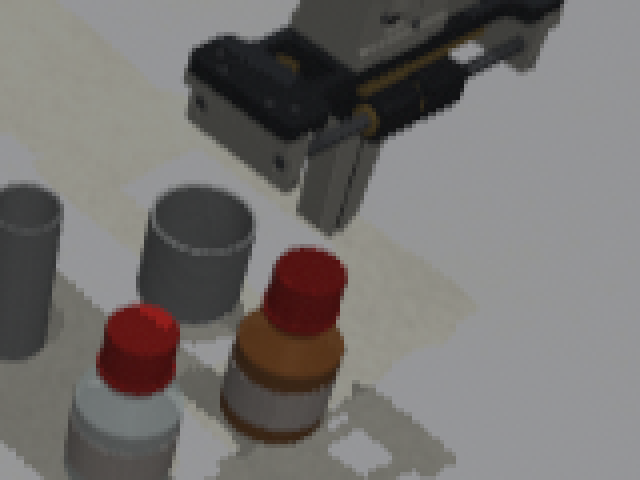

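View pics/top1c.png

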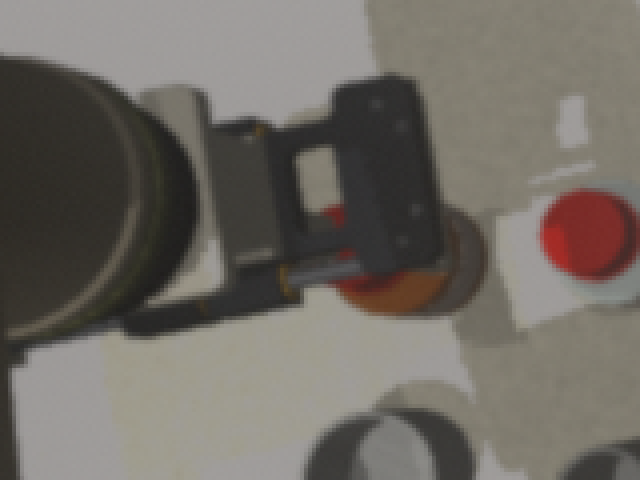

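```bash
cat > ov.py <<'E'
from h import *
import sys
tag=sys.argv[1]; zs=[float(v) for v in sys.argv[2:]]
s=read_state(); R=cv2.Rodrigues(np.array(s["orientation"]))[0]; o=s["opening"]/2
for n in("scene","wrist"):
    im=read_camera(n)[:,:,::-1].copy(); c=cam(n); p=proj(c,s["tool_pos"])[0].astype(int)
    y,x=max(p[1]-35,0),max(p[0]-(40 if n=="scene" else 80),0); h,w=(70,80) if n=="scene" else(110,160); k=640//w
    im=cv2.resize(im[y:y+h,x:x+w],None,fx=k,fy=k,interpolation=3)
    for z,col in zip(zs,[(0,255,0),(255,255,0),(255,0,255)]):
        P=np.array([[-.0075,o,z],[.0075,o,z],[.0075,o+.0175,z],[-.0075,o+.0175,z]])
        for sg in(1,-1):
            q=(proj(c,s["tool_pos"]+(P*[1,sg,1])@R.T)-[x,y]+.5)*k
            cv2.polylines(im,[q.astype(np.int32)],True,col,1)
    cv2.imwrite(f"pics/ov_{n}{tag}.png",im)
E
python3 ov.py 1 0.011 -0.002 -0.015
```

```text
(no output)
```

View pics/ov_scene1.png

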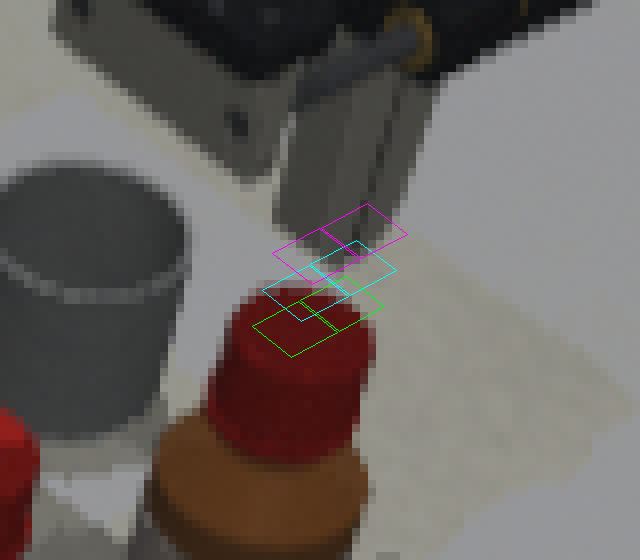

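View pics/ov_wrist1.png

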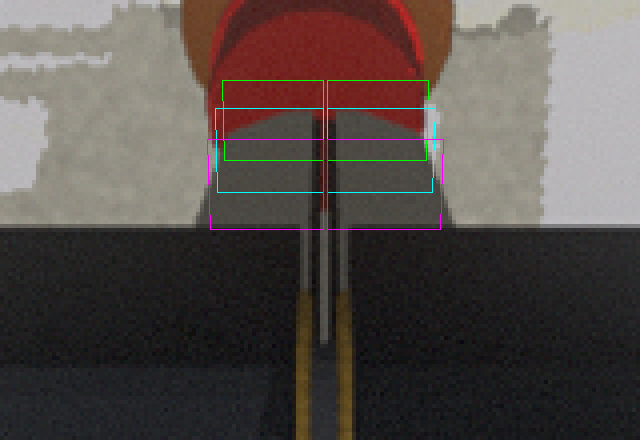

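The fingers closed above the cap without catching it. The overlay puts the real fingertips about 15 mm behind the TCP, not 11 mm ahead of it, so they are roughly 26 mm short of the data sheet. The bottle has not moved. I'll reopen, go down 26 mm further than planned, and check before closing.

```bash
python3 -m creep '[[0,0,0,0,60],[0,0,0,0,60],[0,0,0,0,60],[0,0,0,0,60],[0,0,0,0,60],[0,0,0,0,60],[0,0,0,0,60],[0,-0.0018,0.006,0,60],[0,0,0.012,0,60],[0,0,0.015,0,60],[0,0,0.012,0,60],[0,0,0.007,0,60]]' 30
python3 -m creep '[[0,0,0,0,60],[0,0,0,0,60]]'
python3 w.py w4.png; python3 ov.py 2 -0.015 -0.022 -0.008
```

```text
t: 5.93
tool_pos: [0.549, 0.2393, 0.0695]
orientation: [0.39, -3.114, 0.001]
force: [-1.1, -0.0, 0.4]
opening: 0.0704
t: 6.1
tool_pos: [0.55, 0.2397, 0.0717]
orientation: [0.39, -3.116, 0.001]
force: [0.9, 0.1, 0.3]
opening: 0.071
pos [0.55   0.2397 0.0717] t 6.1 open 0.071 F [0.9 0.1 0.3] jaw deg 104.3 delta tool mm [ -1.    0.  -27.3] tilt [-0.0016 -0.0005]
twist rad -0.0
[[279.8 275.6]
 [ 73.3 244.4]]
```

View pics/ov_scene2.png

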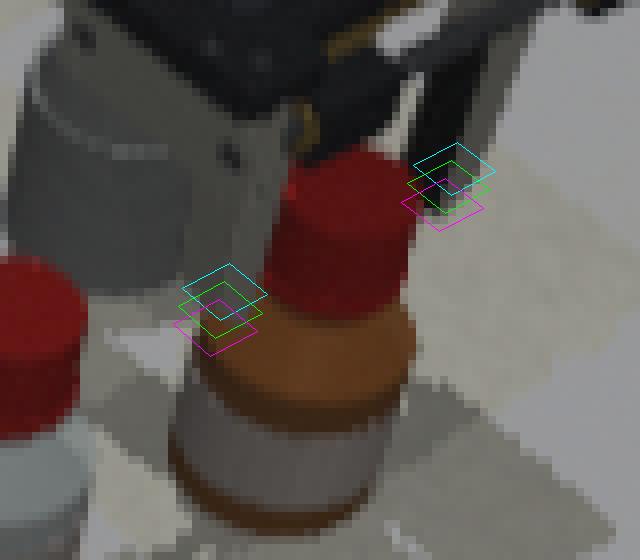

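View pics/w4.png

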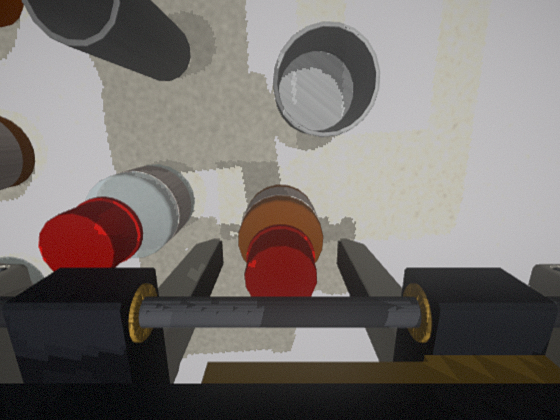

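The fingers now straddle the cap, with tips at about 0.08–0.087 m. I'll raise 4 mm to clear the lip, then close.

```bash
python3 -m creep '[[-0.0006,0,-0.004,0,60],[0,0,0,0,150],[0,0,0,0,255],[0,0,0,0,255],[0,0,0,0,255],[0,0,0,0,255],[0,0,0,0,255],[0,0,0,0,255],[0,0,0,0,255],[0,0,0,0,255]]' 30
python3 w.py w5.png
```

```text
t: 7.08
tool_pos: [0.551, 0.24, 0.0765]
orientation: [0.39, -3.117, -0.0]
force: [0.3, -0.9, -0.2]
opening: 0.0393
pos [0.551  0.24   0.0765] t 7.08 open 0.0393 F [ 0.3 -0.9 -0.2] jaw deg 104.3 delta tool mm [  0.1  -0.  -22.5] tilt [-0.0002 -0.    ]
twist rad -0.0
[[279.7 269.5]
 [ 78.9 239.1]]
```

View pics/w5.png

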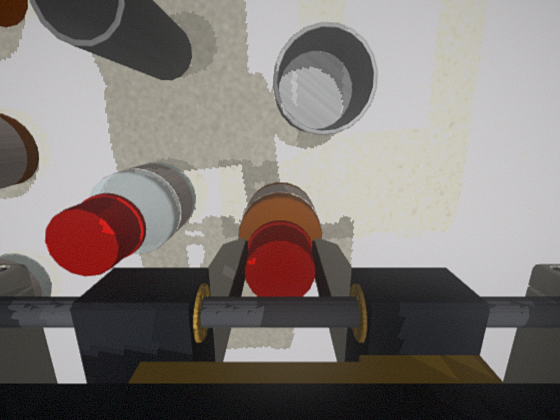

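Gripped: the opening is 39.3 mm on the 40 mm cap. Lifting and carrying it to yellow.

```bash
python3 -m creep '[[0,0,-0.005,0,255],[0,0,-0.015,0,255],[0,0,-0.03,0,255],[0,0,-0.03,0,255],[0,0,-0.03,0,255],[0,0,-0.02,0,255],[0,0,-0.015,0,255],[0,0,-0.005,0,255]]'
python3 -m creep '[[0.0043,-0.015,0,0,255],[0.0071,-0.025,0,0,255],[0.0099,-0.0348,0,0,255],[0.0099,-0.0348,0,0,255],[0.0099,-0.0348,0,0,255],[0.0099,-0.0348,0,0,255],[0.0099,-0.0348,0,0,255],[0.0099,-0.0348,0,0,255],[0.0099,-0.0348,0,0,255]]'
python3 -m creep '[[0.0099,-0.0348,0,0,255],[0.0099,-0.0348,0,0,255],[0.0099,-0.0348,0,0,255],[0.0099,-0.0348,0,0,255],[0.0071,-0.025,0,0,255],[0.0043,-0.015,0,0,255],[0,0,0,0,255],[0,0,0,0,255],[0,0,0,0,255]]'
cat > v.py <<'E'
from h import *
import sys
go([float(a) for a in sys.argv[2:5]],104.3)
for n in ("scene","wrist"):
    im=read_camera(n); cv2.imwrite(f"pics/{n}{sys.argv[1]}.png",im[:,:,::-1])
s=cv2.imread(f"pics/scene{sys.argv[1]}.png")[:300,80:480]; w=cv2.imread(f"pics/wrist{sys.argv[1]}.png")
cv2.imwrite(f"pics/v{sys.argv[1]}.png",np.hstack([s,cv2.resize(w,(400,300))]))
c=cam("wrist"); print("pads px",proj(c,[[.5387,-.2411,.006],[.6279,-.2183,.006],[.4494,-.2639,.006]]).round(0).tolist())
E
python3 v.py a .538 -.241 .0825
```

```text
t: 7.8
tool_pos: [0.5525, 0.2405, 0.2305]
orientation: [-0.39, 3.112, 0.002]
force: [0.6, -0.4, -1.0]
opening: 0.0399
t: 8.55
tool_pos: [0.5413, -0.0569, 0.2249]
orientation: [0.39, -3.115, -0.001]
force: [0.2, 1.2, -1.3]
opening: 0.0395
t: 9.3
tool_pos: [0.5374, -0.2398, 0.2258]
orientation: [0.391, -3.116, -0.002]
force: [0.0, -0.2, -1.5]
opening: 0.0395
pos [ 0.5374 -0.2398  0.2258] t 9.3 open 0.0395 F [ 0.  -0.2 -1.5] jaw deg 104.3 delta tool mm [ -0.4  -1.5 143.3] tilt [-0.001   0.0011]
twist rad 0.0
pads px [[278.0, 183.0], [278.0, 244.0], [278.0, 113.0]]
```

View pics/va.png

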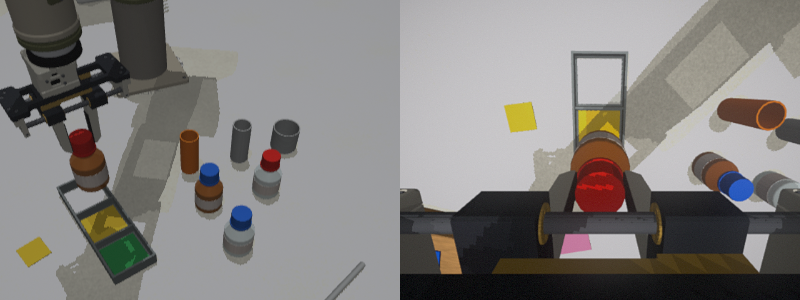

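```bash
python3 -m creep '[[0,-0.0015,0.01,0,255],[0,0,0.025,0,255],[0,0,0.03,0,255],[0,0,0.03,0,255],[0,0,0.02,0,255],[0,0,0.012,0,255],[0,0,0.007,0,255],[0,0,0.002,0,255],[0,0,0,0,255],[0,0,0,0,255]]'
python3 v.py b .538 -.241 .0825
```

```text
t: 10.23
tool_pos: [0.5391, -0.2429, 0.0922]
orientation: [-0.391, 3.115, -0.002]
force: [-0.3, 0.6, -0.1]
opening: 0.0393
pos [ 0.5391 -0.2429  0.0922] t 10.23 open 0.0393 F [-0.3  0.6 -0.1] jaw deg 104.3 delta tool mm [0.6 2.1 9.7] tilt [ 0.0022 -0.0013]
twist rad -0.0
pads px [[282.0, 209.0], [282.0, 294.0], [282.0, 106.0]]
```

View pics/vb.png

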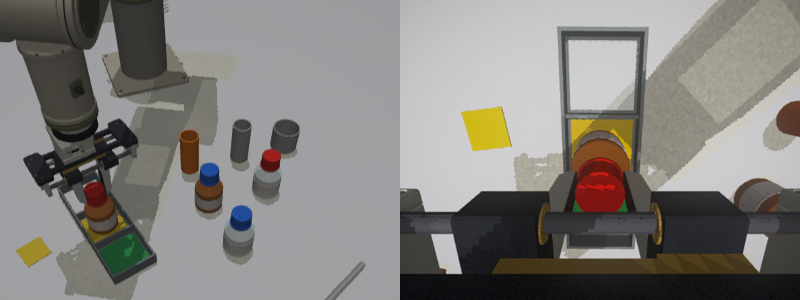

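```bash
python3 -m creep '[[0,0,0,0,255],[0,0,0.003,0,255],[0,0,0.002,0,255],[0,0,0.0015,0,255],[0,0,0.001,0,255],[0,0,0.0005,0,255],[0,0,0,0,255]]'
python3 -m creep '[[0,0,0.0005,0,255],[0,0,0.0005,0,255],[0,0,0,0,255]]'
```

```text
t: 10.92
tool_pos: [0.538, -0.2423, 0.0825]
orientation: [0.39, -3.117, -0.0]
force: [-0.0, -1.3, -1.3]
opening: 0.0395
t: 11.17
tool_pos: [0.5384, -0.2424, 0.0825]
orientation: [-0.39, 3.117, -0.0]
force: [-2.2, 1.4, 6.6]
opening: 0.0391
```

Contact at +6.6 N at the expected height. Releasing and retreating.

```bash
python3 -m creep '[[0,0,0,0,60],[0,0,0,0,60],[0,0,0,0,60],[0,0,0,0,60],[0,0,-0.01,0,60],[0,0,-0.02,0,60],[0,0,-0.03,0,60],[0,0,-0.02,0,60],[0,0,-0.01,0,60],[0,0,0,0,60]]'
python3 v.py c .560 .132 .16
```

```text
t: 12.0
tool_pos: [0.5398, -0.2434, 0.1754]
orientation: [-0.39, 3.113, -0.005]
force: [-0.3, 0.2, 0.5]
opening: 0.0707
pos [ 0.5398 -0.2434  0.1754] t 12.0 open 0.0707 F [-0.3  0.2  0.5] jaw deg 104.3 delta tool mm [-112.1  358.9   14.4] tilt [ 0.005  -0.0029]
twist rad -0.0
pads px [[281.0, 192.0], [281.0, 261.0], [281.0, 112.0]]
```

View pics/vc.png

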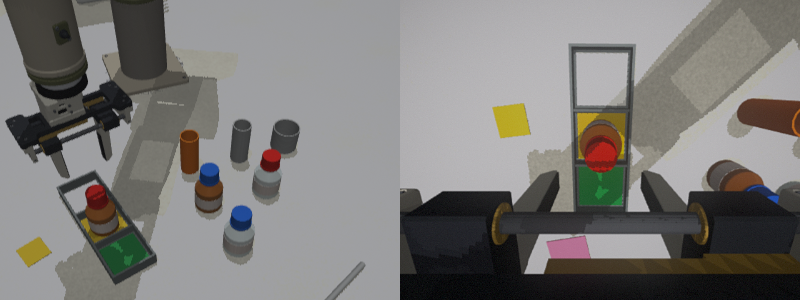

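```bash
python3 -m creep '[[-0.0047,0.015,0,0,60],[-0.0078,0.025,0,0,60],[-0.0109,0.035,0,0,60],[-0.0109,0.035,0,0,60],[-0.0109,0.035,0,0,60],[-0.0109,0.035,0,0,60],[-0.0109,0.035,0,0,60],[-0.0109,0.035,0,0,60],[-0.0109,0.035,0,0,60],[-0.0109,0.035,0,0,60],[-0.0078,0.025,0,0,60],[-0.0045,0.014,0,0,60]]'
python3 -m creep '[[0,0,0,0,60],[0,0,0,0,60],[0,0,0,0,60]]'
python3 v.py d .560 .132 .0765; python3 -c "
from h import *
print(proj(cam('wrist'),[[.56,.132,.112]]))"
```

```text
t: 13.1
tool_pos: [0.5559, 0.1371, 0.1692]
orientation: [0.394, -3.113, -0.002]
force: [1.0, 0.6, -0.6]
opening: 0.071
t: 13.35
tool_pos: [0.557, 0.1327, 0.1702]
orientation: [0.39, -3.115, 0.001]
force: [0.2, 0.5, -0.3]
opening: 0.0707
pos [0.557  0.1327 0.1702] t 13.35 open 0.0707 F [ 0.2  0.5 -0.3] jaw deg 104.3 delta tool mm [-2.9 -1.4 93.7] tilt [-0.0022 -0.0007]
twist rad -0.0
pads px [[-41.0, 94.0], [-18.0, 176.0], [-69.0, -2.0]]
[[278.939472   220.02491469]]
```

View pics/wristd.png

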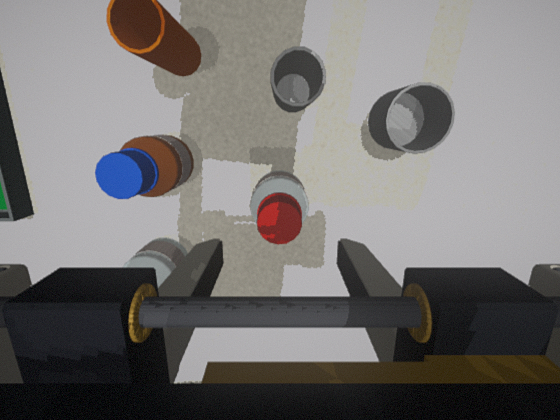

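```bash
python3 -m creep '[[-0.0025,-0.001,0.012,0,60],[0,0,0.022,0,60],[0,0,0.025,0,60],[0,0,0.018,0,60],[0,0,0.01,0,60],[0,0,0.0065,0,60],[0,0,0,0,60],[0,0,0,0,60]]'
python3 v.py e .560 .132 .0765
```

```text
t: 14.12
tool_pos: [0.5611, 0.1325, 0.0785]
orientation: [-0.39, 3.117, 0.0]
force: [0.4, 0.5, 0.4]
opening: 0.0711
pos [0.5611 0.1325 0.0785] t 14.12 open 0.0711 F [0.4 0.5 0.4] jaw deg 104.2 delta tool mm [ 1.2 -0.2  2. ] tilt [0.0005 0.0001]
twist rad -0.001
pads px [[-164.0, 76.0], [-121.0, 188.0], [-219.0, -64.0]]
```

View pics/ve.png

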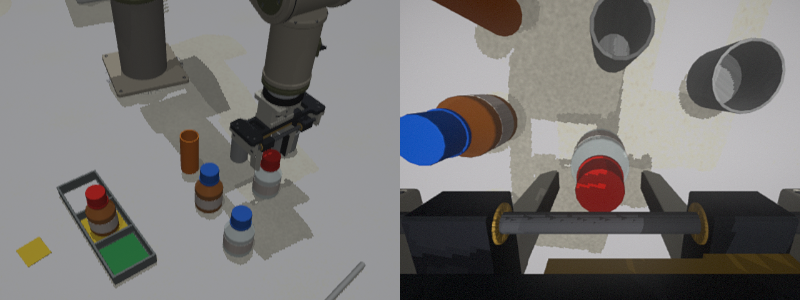

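```bash
python3 -m creep '[[0.001,0,0.002,0,60],[0,0,0,0,150],[0,0,0,0,255],[0,0,0,0,255],[0,0,0,0,255],[0,0,0,0,255],[0,0,0,0,255],[0,0,0,0,255],[0,0,0,0,255],[0,0,0,0,255]]' 30
python3 v.py f .560 .132 .0765
```

```text
t: 15.05
tool_pos: [0.5598, 0.1325, 0.0761]
orientation: [-0.39, 3.117, -0.0]
force: [0.2, -0.2, 1.2]
opening: 0.0394
pos [0.5598 0.1325 0.0761] t 15.05 open 0.0394 F [ 0.2 -0.2  1.2] jaw deg 104.3 delta tool mm [-0.1 -0.6 -0.4] tilt [ 0.0001 -0.    ]
twist rad -0.0
pads px [[-170.0, 78.0], [-125.0, 191.0], [-225.0, -63.0]]
```

View pics/vf.png

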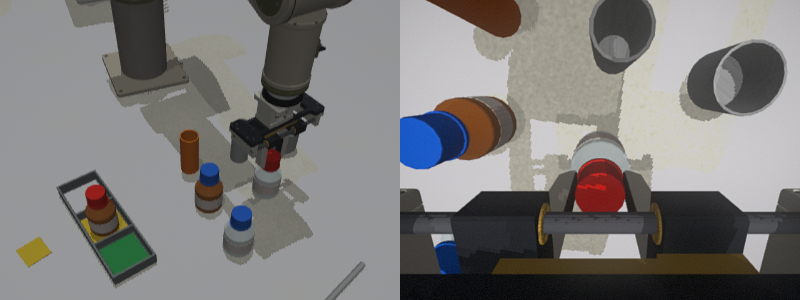

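```bash
python3 -m creep '[[0,0,-0.005,0,255],[0,0,-0.015,0,255],[0,0,-0.03,0,255],[0,0,-0.03,0,255],[0,0,-0.03,0,255],[0,0,-0.02,0,255],[0,0,-0.015,0,255],[0,0,-0.005,0,255]]'
python3 -m creep '[[0.0018,-0.015,0,0,255],[0.0018,-0.025,0,0,255],[0.0018,-0.0347,0,0,255],[0.0018,-0.0347,0,0,255],[0.0018,-0.0347,0,0,255],[0.0018,-0.0347,0,0,255],[0.0018,-0.0347,0,0,255],[0.0018,-0.0347,0,0,255],[0.0018,-0.0347,0,0,255],[0.0018,-0.0347,0,0,255],[0.0018,-0.025,0,0,255],[0.0013,-0.014,0,0,255]]'
python3 -m creep '[[0,0,0,0,255],[0,0,0,0,255],[0,0,0,0,255],[0,0,0,0,255]]'
python3 v.py g .6275 -.2185 .0825
```

```text
t: 15.82
tool_pos: [0.5609, 0.1327, 0.2296]
orientation: [-0.39, 3.113, 0.0]
force: [-0.0, 0.3, -1.5]
opening: 0.0393
t: 16.82
tool_pos: [0.6264, -0.2213, 0.2241]
orientation: [0.386, -3.115, -0.001]
force: [-0.3, -0.5, -1.6]
opening: 0.0395
t: 17.15
tool_pos: [0.6272, -0.2165, 0.2259]
orientation: [0.393, -3.117, -0.001]
force: [1.6, 0.1, -2.2]
opening: 0.0392
pos [ 0.6272 -0.2165  0.2259] t 17.15 open 0.0392 F [ 1.6  0.1 -2.2] jaw deg 104.4 delta tool mm [  0.2  -2.1 143.4] tilt [-0.0003  0.0006]
twist rad 0.001
pads px [[279.0, 113.0], [279.0, 182.0], [279.0, 34.0]]
```

View pics/vg.png

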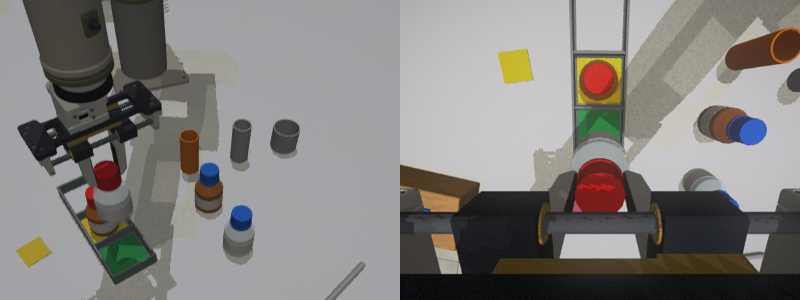

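```bash
python3 -m creep '[[0,-0.0015,0.01,0,255],[0,0,0.025,0,255],[0,0,0.03,0,255],[0,0,0.03,0,255],[0,0,0.02,0,255],[0,0,0.012,0,255],[0,0,0.007,0,255],[0,0,0.002,0,255],[0,0,0,0,255],[0,0,0,0,255],[0,0,0,0,255]]'
python3 -m creep '[[0,0,0.002,0,255],[0,0,0.002,0,255],[0,0,0.001,0,255],[0,0,0.001,0,255],[0,0,0.0005,0,255],[0,0,0,0,255],[0,0,0,0,255]]'
python3 v.py h .6275 -.2185 .0823
```

```text
t: 18.17
tool_pos: [0.6288, -0.2202, 0.0921]
orientation: [-0.39, 3.115, -0.003]
force: [0.5, 0.1, -1.7]
opening: 0.0392
t: 18.75
tool_pos: [0.6275, -0.2197, 0.0834]
orientation: [0.39, -3.117, -0.0]
force: [1.2, 0.4, -3.0]
opening: 0.0396
pos [ 0.6275 -0.2197  0.0834] t 18.75 open 0.0396 F [ 1.2  0.4 -3. ] jaw deg 104.3 delta tool mm [-0.3  1.1  1.1] tilt [-0.0001  0.0001]
twist rad -0.0
pads px [[281.0, 107.0], [281.0, 212.0], [281.0, -23.0]]
```

View pics/vh.png

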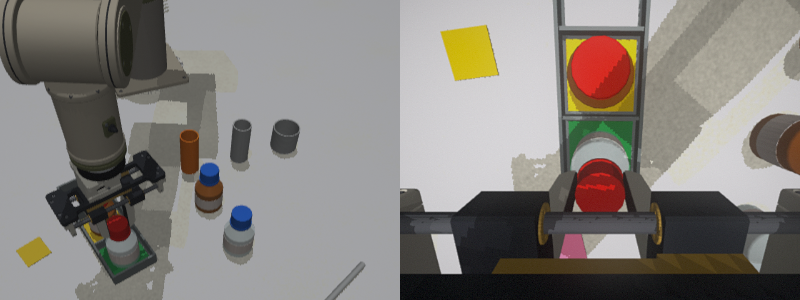

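```bash
python3 -m creep '[[0,0,0.0006,0,255],[0,0,0.0006,0,255],[0,0,0.0003,0,255],[0,0,0,0,255]]'
python3 -c "
from h import *
go([.6275,-.2185,.0823])"
```

```text
t: 19.18
tool_pos: [0.6277, -0.2197, 0.0822]
orientation: [-0.39, 3.117, -0.0]
force: [0.6, -0.2, -1.4]
opening: 0.0394
pos [ 0.6277 -0.2197  0.0822] t 19.18 open 0.0394 F [ 0.6 -0.2 -1.4] jaw deg 104.3 delta tool mm [-0.1  1.2 -0.1] tilt [ 0.0002 -0.0001]
```

```bash
python3 -m creep '[[0,0,0.0005,0,255],[0,0,0,0,255]]';python3 -m creep '[[0,0,0.0005,0,255],[0,0,0,0,255]]'
```

```text
t: 19.35
tool_pos: [0.6278, -0.2198, 0.0821]
orientation: [-0.39, 3.117, -0.0]
force: [-0.7, 0.0, 2.4]
opening: 0.0396
t: 19.52
tool_pos: [0.6279, -0.2198, 0.0821]
orientation: [-0.39, 3.116, -0.001]
force: [-1.7, 1.6, 6.0]
opening: 0.0394
```

```bash
python3 -m creep '[[0,0,0,0,60],[0,0,0,0,60],[0,0,0,0,60],[0,0,0,0,60],[0,0,-0.01,0,60],[0,0,-0.02,0,60],[0,0,-0.03,0,0],[0,0,-0.02,0,0],[0,0,-0.015,0,0],[0,0,-0.005,0,0],[0,0,0,0,0]]'
python3 v.py i .441 .2415 .18
```

```text
t: 20.43
tool_pos: [0.6287, -0.2202, 0.1837]
orientation: [-0.39, 3.114, -0.003]
force: [-0.1, 0.3, 0.2]
opening: 0.0924
pos [ 0.6287 -0.2202  0.1837] t 20.43 open 0.0924 F [-0.1  0.3  0.2] jaw deg 104.3 delta tool mm [ 68.  493.8   2.3] tilt [ 0.0036 -0.0016]
twist rad -0.0
pads px [[280.0, 112.0], [280.0, 190.0], [280.0, 22.0]]
```

View pics/vi.png

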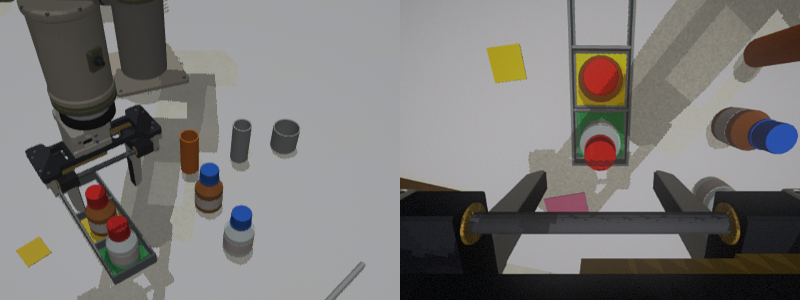

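```bash
python3 -m creep '[[0.0021,0.015,0,0,0],[0.0034,0.025,0,0,0],[0.0048,0.0345,0,0,0],[0.0048,0.0345,0,0,0],[0.0048,0.0345,0,0,0],[0.0048,0.0345,0,0,0],[0.0048,0.0345,0,0,0],[0.0048,0.0345,0,0,0]]'
python3 -m creep '[[0.0048,0.0345,0,0,0],[0.0048,0.0345,0,0,0],[0.0048,0.0345,0,0,0],[0.0048,0.0345,0,0,0],[0.0048,0.0345,0,0,0],[0.0048,0.0345,0,0,0],[0.0034,0.025,0,0,0],[0.0021,0.015,0,0,0]]'
python3 -m creep '[[0,0,0,0.1185,0],[0,0,0,0.1185,0],[0,0,0,0.1185,0],[0,0,0,0.1185,0],[0,0,0,0.1185,0],[0,0,0,0.1185,0],[0,0,0,0.1185,0],[0,0,0,0.1185,0],[0,0,0,0,0],[0,0,0,0,0]]'
python3 - <<'E'
from h import *
go([.441,.2415,.021],50)
c=cam("wrist"); im=read_camera("wrist").copy()
for q,k,x0 in(("beaker_large","large",(.441,.2415)),("beaker_small","small",(.442,.1175))):
    for d in silhouettes("wrist",q):
        print(q,d["confidence"],d["pixel"],fit([(c,d["region"].astype(np.float32))],k,x0))
for z,r in((0.06,.033),(0,.033)):
    P=proj(c,np.c_[.441+r*np.cos(T),.2415+r*np.sin(T),0*T+z]); cv2.polylines(im,[P.astype(np.int32)],True,(0,255,0))
cv2.imwrite("pics/wj.png",im[:,:,::-1])
E
```

```text
t: 21.2
tool_pos: [0.5314, 0.0126, 0.1789]
orientation: [0.39, -3.114, -0.001]
force: [0.0, -0.3, 0.8]
opening: 0.0929
t: 21.87
tool_pos: [0.4368, 0.2442, 0.1792]
orientation: [0.393, -3.114, 0.0]
force: [-0.1, 1.0, -0.6]
opening: 0.0928
t: 22.7
tool_pos: [0.4385, 0.2417, 0.1796]
orientation: [-1.069, -2.952, 0.003]
force: [-0.6, 0.3, 0.1]
opening: 0.0926
pos [0.4385 0.2417 0.1796] t 22.7 open 0.0926 F [-0.6  0.3  0.1] jaw deg 50.2 delta tool mm [ -2.3   1.8 158.6] tilt [-0.0022 -0.001 ]
twist rad 0.003
beaker_large 0.89 [281.6, 201.2] (array([0.44318019, 0.24257698]), np.float64(0.029467284679412842))
beaker_small 0.6 [209.9, 261.1] (array([0.44138446, 0.14027578]), np.float64(0.5796626806259155))
```

View pics/wj.png

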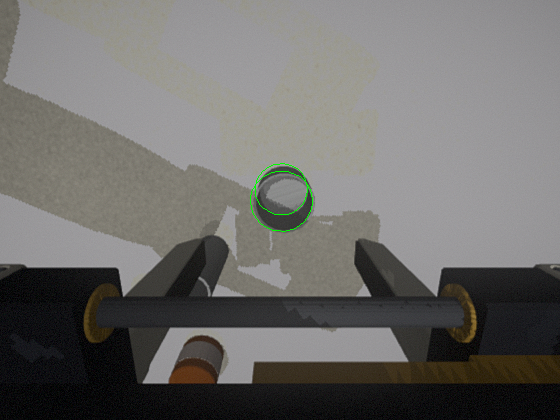

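```bash
python3 -m creep '[[-0.002,0.002,0.012,0,0],[0,0,0.025,0,0],[0,0,0.03,0,0],[0,0,0.03,0,0],[0,0,0.02,0,0],[0,0,0.01,0,0],[0,0,0.005,0,0],[0,0,0,0,0],[0,0,0,0,0]]'
python3 v.py k .442 .242 .021
```

```text
t: 23.6
tool_pos: [0.4429, 0.2427, 0.05]
orientation: [1.075, 2.951, 0.001]
force: [0.7, -0.8, 0.7]
opening: 0.0932
pos [0.4429 0.2427 0.05  ] t 23.6 open 0.0932 F [ 0.7 -0.8  0.7] jaw deg 50.0 delta tool mm [ 0.2 -1.1 29. ] tilt [0.0013 0.0005]
twist rad -0.948
pads px [[16.0, 533.0], [88.0, 561.0], [-62.0, 502.0]]
```

View pics/vk.png

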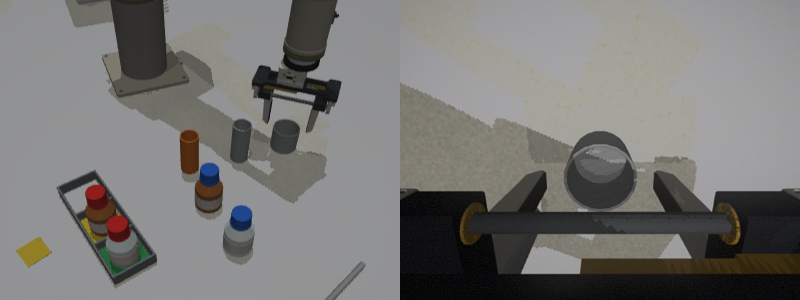

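```bash
python3 -m creep '[[0,0,0.008,0,0],[0,0,0.01,0,0],[0,0,0.007,0,0],[0,0,0.004,0,0],[0,0,0,0,0],[0,0,0,0,0],[0,0,0,0,0]]'
python3 v.py l .442 .242 .021; python3 ov.py 3 -0.008 -0.012 -0.016
```

```text
t: 24.28
tool_pos: [0.4422, 0.2424, 0.0201]
orientation: [1.075, 2.952, 0.0]
force: [-0.4, -0.1, 0.1]
opening: 0.093
pos [0.4422 0.2424 0.0201] t 24.28 open 0.093 F [-0.4 -0.1  0.1] jaw deg 50.0 delta tool mm [-0.1 -0.4 -0.9] tilt [0. 0.]
twist rad -0.948
pads px [[-7.0, 571.0], [73.0, 601.0], [-94.0, 539.0]]
```

View pics/ov_scene3.png

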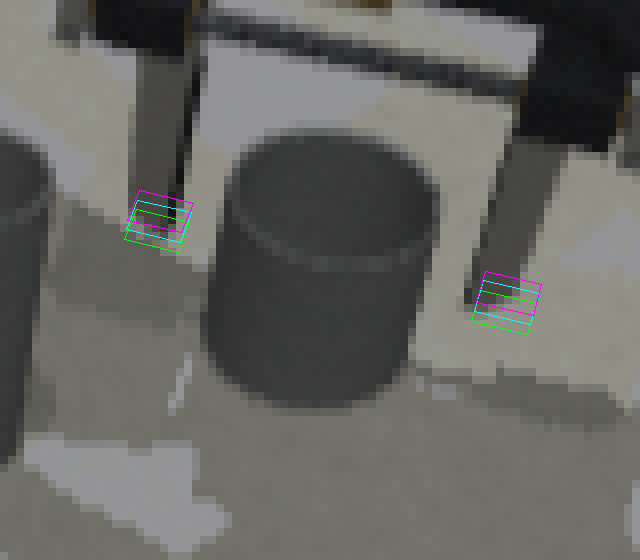

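View pics/vl.png

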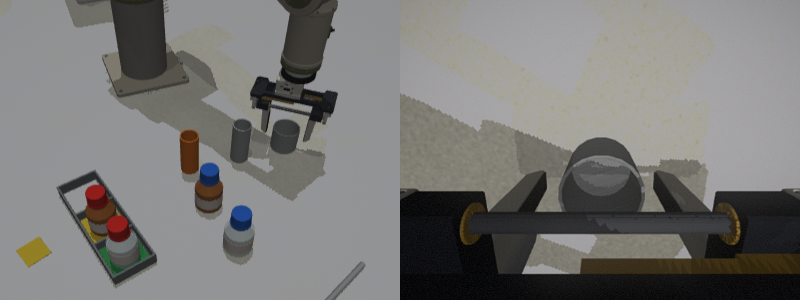

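```bash
python3 -m creep '[[0,0,0,0,255],[0,0,0,0,255],[0,0,0,0,255],[0,0,0,0,255],[0,0,0,0,255],[0,0,0,0,255],[0,0,0,0,255],[0,0,0,0,255]]' 30
python3 v.py m .442 .242 .021
```

```text
t: 25.15
tool_pos: [0.4421, 0.2424, 0.0201]
orientation: [1.075, 2.952, 0.0]
force: [0.8, 1.3, -0.6]
opening: 0.0641
pos [0.4421 0.2424 0.0201] t 25.15 open 0.0641 F [ 0.8  1.3 -0.6] jaw deg 50.0 delta tool mm [-0.2 -0.4 -0.9] tilt [0.0002 0.0002]
twist rad -0.948
pads px [[-7.0, 572.0], [73.0, 601.0], [-94.0, 539.0]]
```

View pics/vm.png

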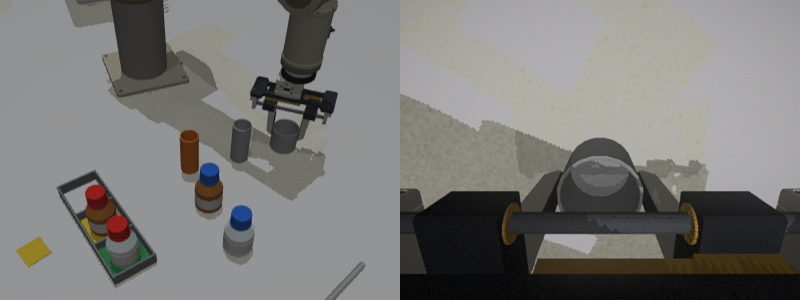

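```bash
python3 -m creep '[[0,0,-0.005,0,255],[0,0,-0.015,0,255],[0,0,-0.03,0,255],[0,0,-0.03,0,255],[0,0,-0.03,0,255],[0,0,-0.03,0,255],[0,0,-0.015,0,255],[0,0,-0.005,0,255]]'
python3 -m creep '[[0,0,0,-0.06,255],[0,0,0,-0.1185,255],[0,0,0,-0.1185,255],[0,0,0,-0.1185,255],[0,0,0,-0.1185,255],[0,0,0,-0.1185,255],[0,0,0,-0.1185,255],[0,0,0,-0.1185,255],[0,0,0,-0.0585,255],[0,0,0,0,255],[0,0,0,0,255]]'
python3 v.py n .449 -.264 .18
```

```text
t: 25.92
tool_pos: [0.4437, 0.243, 0.1841]
orientation: [1.074, 2.948, 0.006]
force: [0.1, -0.3, -1.5]
opening: 0.0641
t: 26.83
tool_pos: [0.4414, 0.242, 0.1789]
orientation: [0.387, -3.116, 0.001]
force: [-0.9, 0.4, -1.2]
opening: 0.0639
pos [0.4414 0.242  0.1789] t 26.83 open 0.0639 F [-0.9  0.4 -1.2] jaw deg 104.1 delta tool mm [ 116.3 -492.6   -0.7] tilt [-0.0018 -0.0008]
twist rad -0.003
pads px [[-124.0, 170.0], [-97.0, 241.0], [-154.0, 89.0]]
```

View pics/vn.png

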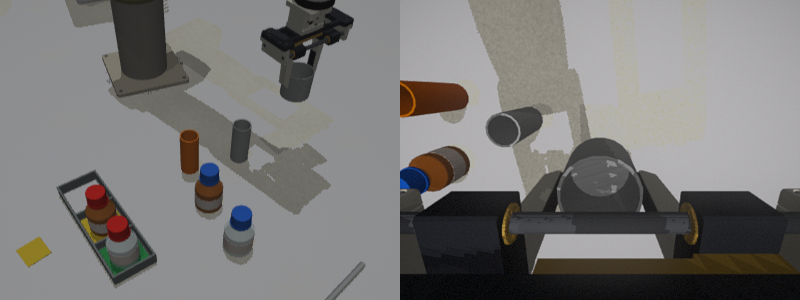

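```bash
python3 -m creep '[[0.0035,-0.015,0,0,255],[0.0059,-0.025,0,0,255],[0.0082,-0.0345,0,0,255],[0.0082,-0.0345,0,0,255],[0.0082,-0.0345,0,0,255],[0.0081,-0.0345,0,0,255],[0.0081,-0.0345,0,0,255],[0.0081,-0.0345,0,0,255]]'
python3 -m creep '[[0.0082,-0.0345,0,0,255],[0.0082,-0.0345,0,0,255],[0.0082,-0.0345,0,0,255],[0.0081,-0.0345,0,0,255],[0.0081,-0.0345,0,0,255],[0.0081,-0.0345,0,0,255],[0.0059,-0.025,0,0,255],[0.0032,-0.0136,0,0,255],[0,0,0,0,255],[0,0,0,0,255],[0,0,0,0,255],[0,0,0,0,255]]'
python3 v.py o .449 -.264 .0261
```

```text
t: 27.6
tool_pos: [0.4461, -0.013, 0.18]
orientation: [-0.388, 3.117, -0.0]
force: [0.7, 0.1, -1.2]
opening: 0.0639
t: 28.6
tool_pos: [0.4511, -0.2623, 0.18]
orientation: [-0.392, 3.117, 0.001]
force: [0.6, -0.1, -1.2]
opening: 0.0639
pos [ 0.4511 -0.2623  0.18  ] t 28.6 open 0.0639 F [ 0.6 -0.1 -1.2] jaw deg 104.3 delta tool mm [  2.4  -1.2 153.9] tilt [-0.      0.0005]
twist rad 0.001
pads px [[279.0, 256.0], [279.0, 315.0], [279.0, 188.0]]
```

View pics/vo.png

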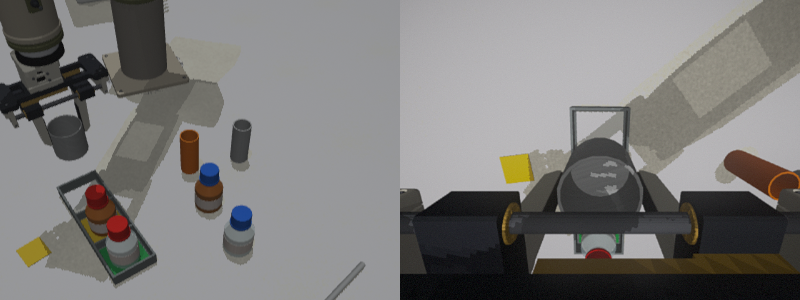

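```bash
python3 -m creep '[[0.002,-0.001,0.01,0,255],[0,0,0.025,0,255],[0,0,0.03,0,255],[0,0,0.03,0,255],[0,0,0.025,0,255],[0,0,0.014,0,255],[0,0,0.007,0,255],[0,0,0.002,0,255],[0,0,0,0,255],[0,0,0,0,255],[0,0,0,0,255]]'
python3 v.py p .449 -.264 .0261
```

```text
t: 29.62
tool_pos: [0.4502, -0.2659, 0.0386]
orientation: [-0.39, 3.115, -0.003]
force: [0.5, -0.3, -1.5]
opening: 0.0638
pos [ 0.4502 -0.2659  0.0386] t 29.62 open 0.0638 F [ 0.5 -0.3 -1.5] jaw deg 104.3 delta tool mm [ 0.7  2.2 12.5] tilt [ 0.0022 -0.0016]
twist rad -0.0
pads px [[282.0, 329.0], [282.0, 411.0], [282.0, 228.0]]
```

View pics/vp.png

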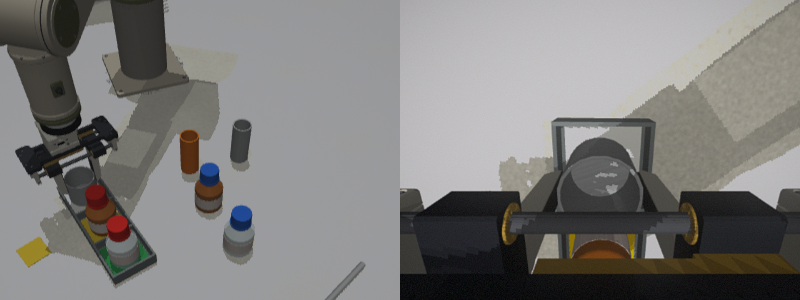

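```bash
python3 -m creep '[[0,0.001,0.003,0,255],[0,0,0.003,0,255],[0,0,0.002,0,255],[0,0,0.0015,0,255],[0,0,0.0005,0,255],[0,0,0,0,255],[0,0,0,0,255]]'
python3 -m creep '[[0,0,0.0005,0,255],[0,0,0.0005,0,255],[0,0,0,0,255]]'
```

```text
t: 30.3
tool_pos: [0.4489, -0.2642, 0.027]
orientation: [0.39, -3.117, -0.0]
force: [0.7, 0.5, -0.6]
opening: 0.0641
t: 30.55
tool_pos: [0.449, -0.2643, 0.0261]
orientation: [-0.39, 3.117, -0.0]
force: [0.5, -0.9, -2.0]
opening: 0.064
```

```bash
python3 -m creep '[[0,0,0.0005,0,255],[0,0,0,0,255]]'; python3 -m creep '[[0,0,0.0005,0,255],[0,0,0,0,255]]'
```

```text
t: 30.72
tool_pos: [0.4491, -0.2643, 0.0261]
orientation: [-0.39, 3.117, -0.0]
force: [-1.8, 2.0, 4.6]
opening: 0.0643
t: 30.88
tool_pos: [0.4491, -0.2643, 0.0261]
orientation: [-0.391, 3.117, -0.0]
force: [-4.8, 3.7, 9.2]
opening: 0.0641
```

```bash
python3 -m creep '[[0,0,0,0,60],[0,0,0,0,0],[0,0,0,0,0],[0,0,0,0,0],[0,0,-0.005,0,0],[0,0,-0.015,0,0],[0,0,-0.03,0,0],[0,0,-0.035,0,0],[0,0,-0.035,0,0],[0,0,-0.025,0,0],[0,0,-0.01,0,0],[0,0,0,0,60]]'
python3 v.py q .442 .1175 .18
```

```text
t: 31.88
tool_pos: [0.4506, -0.2654, 0.1836]
orientation: [-0.39, 3.113, -0.007]
force: [1.1, -0.2, -0.0]
opening: 0.0898
pos [ 0.4506 -0.2654  0.1836] t 31.88 open 0.0898 F [ 1.1 -0.2 -0. ] jaw deg 104.3 delta tool mm [-86.1 373.2   2.2] tilt [ 0.0049 -0.0036]
twist rad -0.0
pads px [[280.0, 258.0], [280.0, 318.0], [280.0, 190.0]]
```

View pics/vq.png

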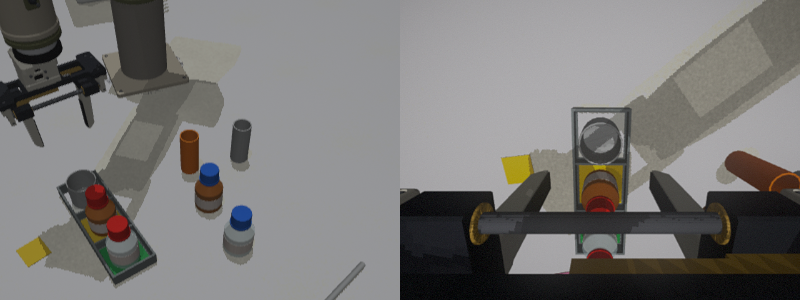

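```bash
python3 - <<'E'
from h import *
for n in("wrist","top","scene"):
    read_camera(n); c=cam(n)
    for d in silhouettes(n,"beaker_large"):
        if d["confidence"]>.3: print(n,round(d["confidence"],2),d["pixel"],fit([(c,d["region"].astype(np.float32))],"large",(.449,-.264),.006))
E
python3 -m creep '[[-0.0035,0.015,0,0,60],[-0.0058,0.025,0,0,60],[-0.008,0.0347,0,0,60],[-0.008,0.0347,0,0,60],[-0.008,0.0347,0,0,60],[-0.008,0.0347,0,0,60],[-0.008,0.0347,0,0,60],[-0.008,0.0347,0,0,60],[-0.008,0.0347,0,0,60],[-0.008,0.0347,0,0,60],[-0.008,0.0347,0,0,60],[-0.0048,0.021,0,0,60]]'
python3 -m creep '[[0,0,0,0,60],[0,0,0,0,60],[0,0,0,0,60],[0,0,0,0,60]]'
python3 - <<'E'
from h import *
go([.442,.1175,.074],104.3)
for n in("wrist","scene"):
    im=read_camera(n); c=cam(n)
    for d in silhouettes(n,"beaker_small"):
        if d["confidence"]>.3: print(n,round(d["confidence"],2),d["pixel"],fit([(c,d["region"].astype(np.float32))],"small",(.442,.1175)))
    cv2.imwrite(f"pics/{n}r.png",im[:,:,::-1])
E
```

```text
wrist 0.94 [280.8, 201.7] (array([ 0.44854605, -0.26363104]), np.float64(0.04891824722290039))
top 0.92 [377.6, 291.5] (array([ 0.46162939, -0.2613877 ]), np.float64(0.5116443634033203))
scene 0.62 [161.5, 184.3] (array([ 0.4464805 , -0.26795304]), np.float64(0.3144955039024353))
t: 33.28
tool_pos: [0.4391, 0.1224, 0.1798]
orientation: [0.393, -3.117, -0.002]
force: [0.4, 0.5, -0.3]
opening: 0.0712
t: 33.62
tool_pos: [0.4402, 0.118, 0.1799]
orientation: [0.389, -3.117, 0.0]
force: [-0.6, 0.9, -0.3]
opening: 0.0708
pos [0.4402 0.118  0.1799] t 33.62 open 0.0708 F [-0.6  0.9 -0.3] jaw deg 104.2 delta tool mm [ -1.7  -0.9 105.9] tilt [-0.0003 -0.0003]
twist rad -0.001
wrist 0.96 [277.7, 207.4] (array([0.44360196, 0.11762647]), np.float64(0.050145864486694336))
scene 0.56 [318.6, 142.7] (array([0.44032774, 0.11567031]), np.float64(0.12759411334991455))
```

View pics/wristr.png

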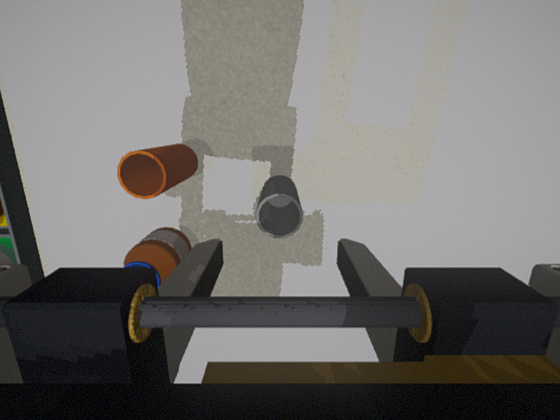

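```bash
python3 -m creep '[[-0.002,-0.001,0.012,0,60],[0,0,0.025,0,60],[0,0,0.03,0,60],[0,0,0.025,0,60],[0,0,0.015,0,60],[0,0,0.007,0,60],[0,0,0.002,0,60],[0,0,0,0,60],[0,0,0,0,60]]'
python3 v.py s .4425 .1175 .064
```

```text
t: 34.57
tool_pos: [0.4434, 0.1183, 0.0651]
orientation: [-0.39, 3.116, 0.0]
force: [-0.5, 0.1, -0.2]
opening: 0.0711
pos [0.4434 0.1183 0.0651] t 34.57 open 0.0711 F [-0.5  0.1 -0.2] jaw deg 104.3 delta tool mm [ 1.  -0.6  1.1] tilt [0.0016 0.0002]
twist rad -0.001
pads px [[-149.0, 221.0], [-110.0, 312.0], [-197.0, 109.0]]
```

View pics/vs.png

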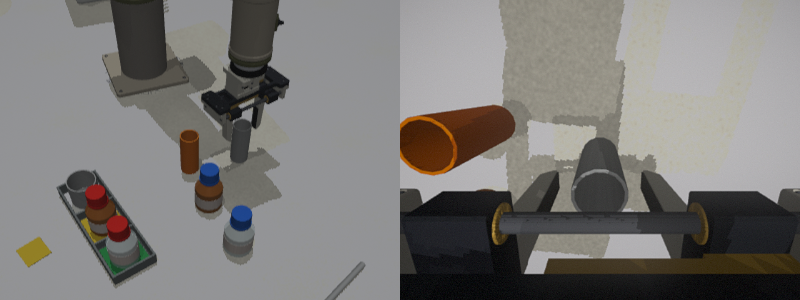

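```bash
python3 -m creep '[[0,0,0,0,150],[0,0,0,0,255],[0,0,0,0,255],[0,0,0,0,255],[0,0,0,0,255],[0,0,0,0,255],[0,0,0,0,255],[0,0,0,0,255],[0,0,0,0,255]]' 30
python3 v.py t .4425 .1175 .064
```

```text
t: 35.42
tool_pos: [0.4426, 0.1183, 0.0642]
orientation: [-0.39, 3.117, -0.0]
force: [0.8, -0.9, 1.4]
opening: 0.0442
pos [0.4426 0.1183 0.0642] t 35.42 open 0.0442 F [ 0.8 -0.9  1.4] jaw deg 104.3 delta tool mm [ 0.3 -0.7  0.2] tilt [ 0.0003 -0.    ]
twist rad -0.0
pads px [[-151.0, 223.0], [-111.0, 314.0], [-198.0, 110.0]]
```

View pics/vt.png

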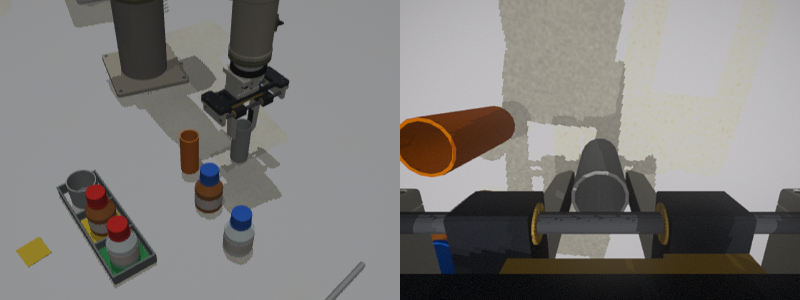

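```bash
python3 -m creep '[[0,0,0,0,255],[0,0,-0.005,0,255],[0,0,-0.015,0,255],[0,0,-0.03,0,255],[0,0,-0.03,0,255],[0,0,-0.03,0,255],[0,0,-0.03,0,255],[0,0,-0.015,0,255],[0,0,-0.005,0,255]]'
python3 -m creep '[[0.0035,-0.015,0,0,255],[0.006,-0.025,0,0,255],[0.0082,-0.0347,0,0,255],[0.0082,-0.0347,0,0,255],[0.0082,-0.0347,0,0,255],[0.0082,-0.0347,0,0,255],[0.0082,-0.0347,0,0,255],[0.0082,-0.0347,0,0,255],[0.0082,-0.0347,0,0,255],[0.0082,-0.0347,0,0,255],[0.0082,-0.0347,0,0,255],[0.0046,-0.0195,0,0,255]]'
python3 -m creep '[[0,0,0,0,255],[0,0,0,0,255],[0,0,0,0,255],[0,0,0,0,255],[0,0,0,0,255]]'
python3 v.py u .449 -.264 .0742;python3 - <<'E'
from h import *
for n in("wrist","scene"):
    read_camera(n); c=cam(n); z=read_state()["tool_pos"][2]-.0642
    for d in silhouettes(n,"beaker_small"):
        if d["confidence"]>.3: print(n,round(d["confidence"],2),d["pixel"],fit([(c,d["region"].astype(np.float32))],"small",(.449,-.264),z))
E
```

```text
t: 36.27
tool_pos: [0.4439, 0.1186, 0.2277]
orientation: [-0.39, 3.112, 0.0]
force: [0.7, -0.0, -0.7]
opening: 0.0439
t: 37.27
tool_pos: [0.4477, -0.2666, 0.2222]
orientation: [0.387, -3.115, -0.001]
force: [0.0, 0.1, -0.9]
opening: 0.0443
t: 37.68
tool_pos: [0.4492, -0.2624, 0.2239]
orientation: [0.393, -3.117, -0.001]
force: [0.2, -0.7, -1.3]
opening: 0.0437
pos [ 0.4492 -0.2624  0.2239] t 37.68 open 0.0437 F [ 0.2 -0.7 -1.3] jaw deg 104.4 delta tool mm [  0.6  -1.5 149.7] tilt [-0.0001  0.0004]
twist rad 0.001
pads px [[279.0, 244.0], [279.0, 299.0], [279.0, 183.0]]
wrist 0.55 [279.4, 253.8] (array([ 0.44902553, -0.26326699]), np.float64(0.12085980176925659))
scene 0.92 [144.0, 127.4] (array([ 0.44861902, -0.26554197]), np.float64(0.05275845527648926))
```

View pics/vu.png

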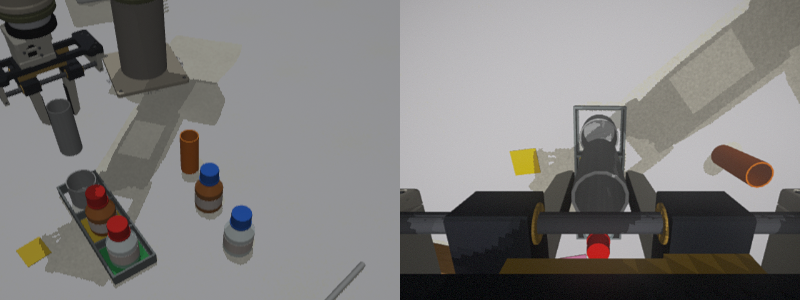

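```bash
python3 -m creep '[[0,-0.0013,0.01,0,255],[0,0,0.018,0,255],[0,0,0.02,0,255],[0,0,0.014,0,255],[0,0,0.006,0,255],[0,0,0.003,0,255],[0,0,0,0,255],[0,0,0,0,255],[0,0,0,0,255],[0,0,0,0,255]]'
python3 v.py x .449 -.264 .0742;python3 - <<'E'
from h import *
for n in("scene",):
    read_camera(n); c=cam(n); z=read_state()["tool_pos"][2]-.0642
    for q,k,zz in(("beaker_small","small",z),("beaker_large","large",.006)):
      for d in silhouettes(n,q):
        if d["confidence"]>.3: print(n,q,round(d["confidence"],2),d["pixel"],fit([(c,d["region"].astype(np.float32))],k,(.449,-.264),zz))
im=cv2.imread("pics/scenex.png")[90:230,80:240]; cv2.imwrite("pics/xc.png",cv2.resize(im,None,fx=4,fy=4,interpolation=3))
E
```

```text
t: 38.82
tool_pos: [0.4499, -0.2654, 0.1542]
orientation: [-0.39, 3.116, -0.002]
force: [-0.0, 0.2, -2.0]
opening: 0.044
pos [ 0.4499 -0.2654  0.1542] t 38.82 open 0.044 F [-0.   0.2 -2. ] jaw deg 104.3 delta tool mm [ 0.7  1.7 80. ] tilt [ 0.0015 -0.0011]
twist rad -0.0
pads px [[281.0, 266.0], [281.0, 329.0], [281.0, 194.0]]
scene beaker_small 0.73 [149.9, 155.5] (array([ 0.447965  , -0.26815301]), np.float64(0.05967837572097778))
scene beaker_large 0.91 [160.8, 186.6] (array([ 0.44933529, -0.2675043 ]), np.float64(0.4418618083000183))
```

View pics/xc.png

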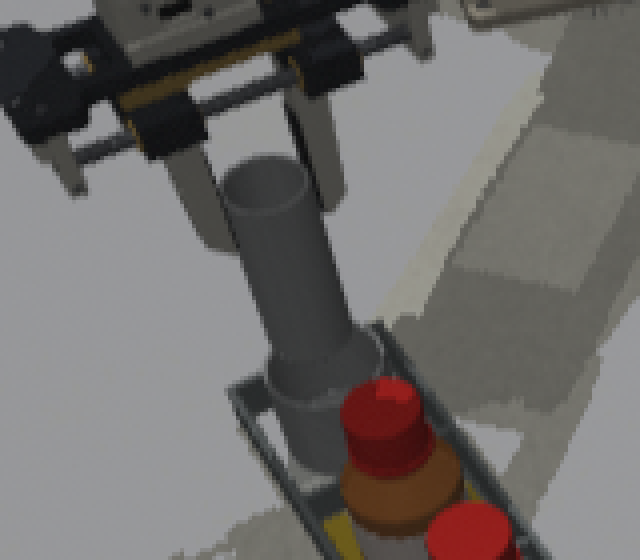

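View pics/wristx.png

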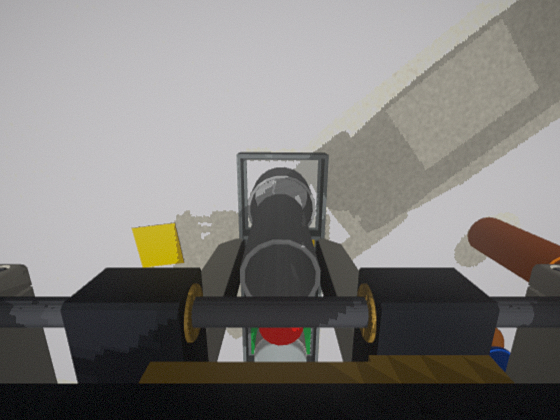

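```bash
python3 -m creep '[[0,0.001,0.004,0,255],[0,0,0.008,0,255],[0,0,0.01,0,255],[0,0,0.01,0,255],[0,0,0.008,0,255],[0,0,0.004,0,255],[0,0,0,0,255],[0,0,0,0,255]]'
python3 v.py y .449 -.264 .0742
```

```text
t: 39.73
tool_pos: [0.4488, -0.2638, 0.1086]
orientation: [0.39, -3.117, -0.001]
force: [0.2, -0.9, -0.9]
opening: 0.0441
pos [ 0.4488 -0.2638  0.1086] t 39.73 open 0.0441 F [ 0.2 -0.9 -0.9] jaw deg 104.3 delta tool mm [-0.1 -0.3 34.4] tilt [-0.0007  0.0005]
twist rad -0.0
pads px [[280.0, 285.0], [280.0, 354.0], [280.0, 204.0]]
```

View pics/vy.png

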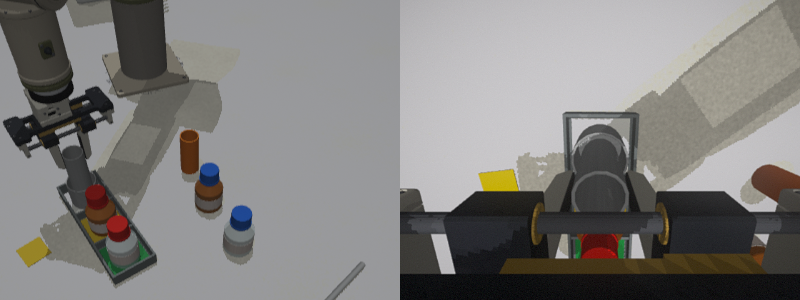

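Inside the wide beaker without side force. Continuing down slowly.

```bash
python3 -m creep '[[0,0,0.004,0,255],[0,0,0.007,0,255],[0,0,0.008,0,255],[0,0,0.006,0,255],[0,0,0.004,0,255],[0,0,0.002,0,255],[0,0,0,0,255],[0,0,0,0,255]]'
python3 -m creep '[[0,0,0.001,0,255],[0,0,0.001,0,255],[0,0,0.0005,0,255],[0,0,0,0,255]]'
```

```text
t: 40.5
tool_pos: [0.449, -0.2639, 0.078]
orientation: [0.39, -3.117, -0.0]
force: [0.1, 0.1, -0.7]
opening: 0.0439
t: 40.83
tool_pos: [0.4491, -0.264, 0.0756]
orientation: [-0.39, 3.117, -0.0]
force: [0.2, -0.6, -0.7]
opening: 0.0439
```

```bash
python3 -m creep '[[0,0,0.0008,0,255],[0,0,0.0005,0,255],[0,0,0,0,255]]'; python3 -m creep '[[0,0,0.0005,0,255],[0,0,0,0,255]]';  python3 -m creep '[[0,0,0.0005,0,255],[0,0,0,0,255]]'
```

```text
t: 41.08
tool_pos: [0.4491, -0.264, 0.0743]
orientation: [-0.39, 3.117, -0.0]
force: [0.4, -0.8, -1.1]
opening: 0.0437
t: 41.25
tool_pos: [0.4493, -0.2641, 0.0742]
orientation: [-0.39, 3.117, -0.0]
force: [-1.0, 1.4, 3.3]
opening: 0.0439
t: 41.42
tool_pos: [0.4494, -0.2642, 0.0741]
orientation: [-0.39, 3.117, -0.001]
force: [-2.0, 2.2, 7.1]
opening: 0.0439
```

Seated on the wide beaker's base at the predicted height. Releasing, lifting, and moving clear.

```bash
python3 -m creep '[[0,0,0,0,60],[0,0,0,0,60],[0,0,0,0,60],[0,0,0,0,60],[0,0,-0.005,0,60],[0,0,-0.015,0,60],[0,0,-0.03,0,60],[0,0,-0.035,0,60],[0,0,-0.03,0,60],[0,0,-0.015,0,60],[0,0,0,0,60]]'
python3 -m creep '[[0,0.015,0,0,60],[0,0.03,0,0,60],[0,0.035,0,0,60],[0,0.035,0,0,60],[0,0.035,0,0,60],[0,0.035,0,0,60],[0,0.03,0,0,60],[0,0.015,0,0,60],[0,0,0,0,60],[0,0,0,0,60],[0,0,0,0,60]]'
python3 - <<'E'
from h import *
for n in("scene","top"):
    cv2.imwrite(f"pics/{n}end.png",cv2.resize(read_camera(n)[:,:,::-1],None,fx=1.4,fy=1.4,interpolation=3))
E
```

```text
t: 42.33
tool_pos: [0.4512, -0.2655, 0.2087]
orientation: [-0.39, 3.111, -0.009]
force: [0.1, -0.6, 0.9]
opening: 0.0708
t: 43.25
tool_pos: [0.3923, -0.0416, 0.2027]
orientation: [0.391, -3.117, 0.0]
force: [-1.1, -1.0, -0.4]
opening: 0.0712
```

View pics/sceneend.png

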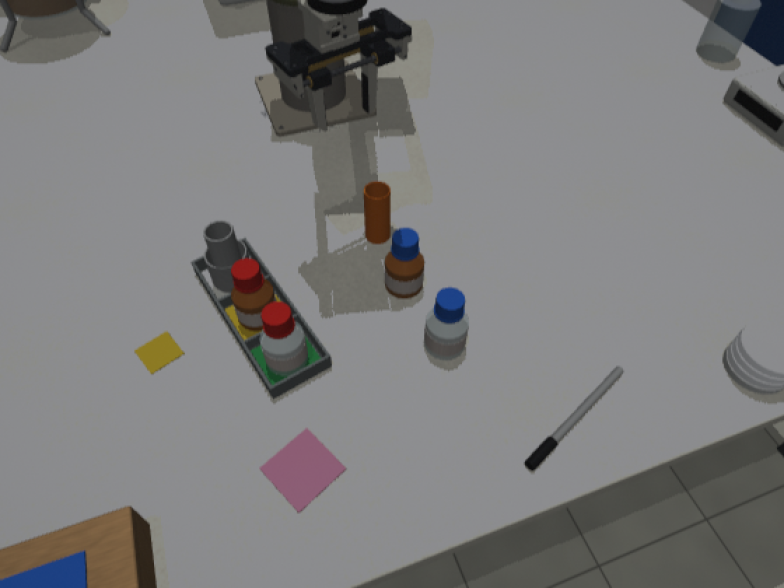

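View pics/topend.png

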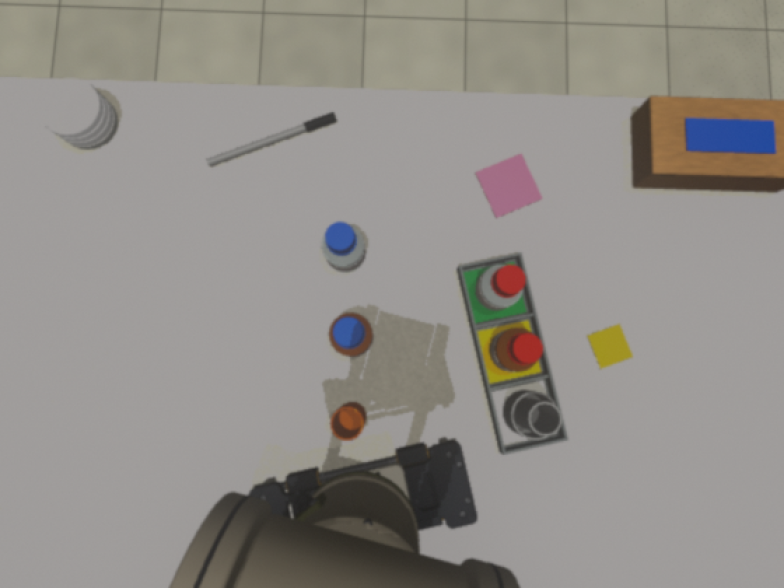

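Both views show everything upright in its cell, the narrow beaker nested in the wide one, and the three look-alikes unmoved. The gripper is clear, so I'm handing in.

```bash
python3 -c "
from plant import *
print(close_job())"
```

```text
the job is handed in; nothing more can be done
None
```

The caddy is loaded and the job was handed in at about 43 s. I set down the amber red-capped bottle on yellow, the clear red-capped bottle on green, the wide beaker on white and the narrow beaker inside it, in that order. Each was released only once the wrist force showed contact (6–9 N).

**First grasp:** It closed above the amber cap without touching it. The fingertips are really about 12–16 mm behind the TCP, not 11 mm ahead as listed, so I lowered the remaining grasps by about 26 mm.

**Last checks:** The scene and top pictures showed all four items upright in their cells, the blue-capped bottles and the orange beaker still where they stood, and the gripper clear. The scene camera read positions about 2–3 mm off the top and wrist cameras, within the slack of the cells. Some of its fits on partly hidden things were worse; I did not use those.

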